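# Make up two printing kits

### The job

Make up the two ink kits from the stock on the bench in the trays on the brown side stand. Green tray: the cream jar with the black dot on its lid in the large pocket, the small blue pot in the small pocket and the black-capped marker on the pen rests; orange tray: the white jar with the red dot on its lid in the large pocket and the red-capped marker on the pen rests, its small pocket staying empty. Stand the jars and the pot upright without ever tipping them over, leave the masking tape, finger cot and tally counter where they are, and let go of everything.

Things in the scene. Friction and masses are not known exactly. Their poses are not given: they have to be found in the camera images.
- jar_banded_centre (a point): Ink jar, cream-white body and lid with a black band round it and a black dot on top of the lid, 60 mm diameter, 62 mm high (lid 57 mm diameter, top 12 mm), 0.19 kg give or take. Origin at its centre on the axis, half-way up, z along the axis. Stands upright on the bench at the start.
- jar_grey_centre (a point): Ink jar, white body with light grey lid with a red dot on top and a grey band, 54 mm diameter, 55 mm high (lid 51 mm diameter, top 11 mm), 0.16 kg give or take. Origin at its centre on the axis, half-way up, z along the axis. Stands upright on the bench at the start.
- pot_blue_centre (a point): Small pot, blue body and lid with a white and red label, 38 mm diameter, 66 mm high (lid 36 mm diameter, top 13 mm), 0.05 kg give or take. Origin at its centre on the axis, half-way up, z along the axis. Stands upright on the bench at the start.
- marker_black_centre (a point): Felt marker, 128 mm long, about 13 mm wide, lying; white barrel, black cap. Point: middle of its length, 7 mm above its underside; its y axis runs along the marker (cap towards -y). It does not roll away by itself. Either end may point either way in the rests.
- marker_red_centre (a point): Felt marker, 128 mm long, about 13 mm wide, lying; white barrel, red cap. Point: middle of its length, 7 mm above its underside; its y axis runs along the marker (cap towards -y). It does not roll away by itself. Either end may point either way in the rests.
- tray_green: Fixed green tray, 132 (x) x 144 (y) mm, on brown stand. Origin: underside centre, z up. Floor 4 thick. Two pockets, walls to z 14: large 76x76, centre x 24 y 30; small 76 (x) x 56 (y), centre x 24 y -40. Pen rests: two black notched blocks, 10 long, at y 38 and -38; marker lies along y over x -43; notches flat, 29 wide, bottom z 10, cheeks to z 15; between rests free to the floor. Low edge z 8 outside.
- tray_orange: Fixed orange tray, 132 (x) x 144 (y) mm, on brown stand. Origin: underside centre, z up. Floor 4 thick. Two pockets, walls to z 14: large 76x76, centre x 24 y 30; small 76 (x) x 56 (y), centre x 24 y -40. Pen rests: two black notched blocks, 10 long, at y 38 and -38; marker lies along y over x -43; notches flat, 29 wide, bottom z 10, cheeks to z 15; between rests free to the floor. Low edge z 8 outside.
- tape_masking: Bystander: roll of beige masking tape lying flat, 70 mm across, 25 mm high, loose on the bench. Origin: centre of its underside.
- finger_cot: Bystander: small tan rolled rubber ring (finger cot), 25 x 27 mm, 8 mm high, loose on the bench. Origin: centre of its underside.
- tally: Bystander: round white tally counter, 54 x 51 mm, 27 mm high, loose on the bench. Origin: centre of its underside.
Mind the look-alikes: they are no part of the job. What is shaped like the part that bears jar_grey_centre but pink is not meant.

How it is judged:
At the end, for the whole second after the job is handed in: Each jar (13 mm) and the pot (13 mm, 21 mm across the tray) stands upright on the floor of its own pocket of its own tray, each marker lies on both pen rests of its tray (12 mm across, 22 mm along, 0.3 rad); all released and at rest (x of jar_banded_centre in the frame of tray_green between 0.011 and 0.037 m and y of jar_banded_centre in the frame of tray_green between 0.017 and 0.043 m and z of jar_banded_centre in the frame of tray_green between 0.032 and 0.04 m and angle between each of jar_banded_centre, pot_blue_centre, jar_grey_centre's own z axis and vertical below 0.1 rad and x of pot_blue_centre in the frame of tray_green between 0.003 and 0.045 m and y of pot_blue_centre in the frame of tray_green between -0.053 and -0.027 m and z of pot_blue_centre in the frame of tray_green between 0.034 and 0.042 m and x of jar_grey_centre in the frame of tray_orange between 0.011 and 0.037 m and y of jar_grey_centre in the frame of tray_orange between 0.017 and 0.043 m and z of jar_grey_centre in the frame of tray_orange between 0.0285 and 0.0365 m and x of marker_black_centre in the frame of tray_green between -0.055 and -0.031 m and y of marker_black_centre in the frame of tray_green between -0.022 and 0.022 m and z of marker_black_centre in the frame of tray_green between 0.012 and 0.022 m and angle between the y axis of marker_black_centre and the y axis of tray_green, either way round below 0.3 rad and x of marker_red_centre in the frame of tray_orange between -0.055 and -0.031 m and y of marker_red_centre in the frame of tray_orange between -0.022 and 0.022 m and z of marker_red_centre in the frame of tray_orange between 0.012 and 0.022 m and angle between the y axis of marker_red_centre and the y axis of tray_orange, either way round below 0.3 rad and linear speed of each of jar_banded, jar_grey, pot_blue, marker_black, marker_red below 0.02 m/s); the robot touches nothing.
It fails at once if a bystander (masking tape, finger cot, tally counter) was moved by more than 30 mm (distance of any of tape_masking, finger_cot, tally from where it was at the start of the episode above 0.03 m).
It fails at once if a jar or the pot was tipped over (angle between any of jar_banded_centre, jar_grey_centre, pot_blue_centre's own z axis and vertical above 0.8 rad).
It also fails if it takes over 122 s, if anything falls off the work surface, if the arm or the gripper's body presses on something with over 40 N, if the wrist force passes 120 N, or if a joint passes its speed limit or range.

### The arm

A 7-joint arm with a two-finger parallel gripper is mounted at the origin on a cart in front of the work surface, level with it; the furniture and walls round the work are solid. World frame = base frame: x ahead of the robot, y to its left, z up, the work surface at z = 0. Lengths are in m, angles in rad, forces in N, time in s.
With the tool pointing down it reaches from about 0.425 to 0.875 m from the base axis. Payload 9.9 kg.
Tool frame: the origin (TCP) lies at the very end of the fingers, on their centre line; the grasp point (between the pads) lies 19 mm behind it; z points along the fingers, y is the direction in which the jaws open and shut (so a half turn about z gives the same grasp; the last joint's range is limited). The gripper opens to 85 mm and grips with 20 to 120 N. Pads are 22 mm wide; open, the fingers measure 114 mm over their backs; the gripper's body (76 mm by 85 mm) begins 54 mm behind the grasp point. The pads swing forward as they close: fully open they stand 13 mm farther back than shut.
Start: joints at [-1.192, 0.576, 0.025, 1.437, -0.015, 1.129, -0.057], TCP at [0.301, 0.604, 0.191] pointing down, gripper open.
Joint ranges: [-2.76, 2.76], [-0.34, 2.15], [-1.52, 1.57], [0.19, 2.46], [-1.09, 4.23], [0.17, 1.99], [-2.82, 2.82]. Speed limits (rad/s): [2.22, 2.22, 3.01, 3.01, 3.14, 3.14, 3.14].

### API

Orientations are given as a 3x3 rotation matrix whose columns are the frame's x, y, z axes.
In Python, from plant import monitor, imaging, finish_job gives the robot as it stands. The module is installed in compiled form; this text tells all that it offers.
- The arm moves only by the tool play_rows, never from a script. Its argument "deltas" is a list of rows, each a list of 2 entries, a list of its own where there are three numbers: the shift along the tool's x, y, z in m, then the turn about the tool's z in rad. In form: [[[tx, ty, tz], yaw], ...]. A call has 1 to 12 rows; each row shifts and turns the commanded pose from where the row before left it, along the tool's axes as they then stand; what a row does not reach is not made up. A row lasts 1/10 s, in which the tool goes at most 50 mm and 8.59 degrees, less where a joint would pass 70% of its speed; a pose out of reach is approached as far as the arm can. A call is refused whole if a number of a shift passes 0.05 or a number of a turn 0.15, either way. A call with a gripper value outside its range is refused whole. "jaw" is the closure, from 0 (fully open) to 1 (shut), set as the call begins (left out, the last holds). The fingers move at their own pace and stop on an object; "force" is the grip in N (left out, the last holds). Time passes only in rows, so rows that do not move let the fingers close. It gives the time, the measured TCP pose, the force and the opening at its end, in the units of the state.
- monitor.state(): the state, without advancing time (a new reading comes with each control period).
- imaging.capture(name): name is "side" or "top"; returns (picture, depth): 420x560x3 uint8, red, green, blue; 420x560 float32, m along the optical axis (not along the pixel's ray), 0 where there is no reading.
- imaging.get_calibration(name): a dict with "mtx" (3x3 intrinsics, pixels), "extrinsics" (4x4, takes a point from camera to world coordinates). Camera axes: x right, y down, z forward; pixel columns grow to the right and rows downward; lengths in m; the calibration is good to about 2 mm. A picture is of the moment at which its call begins. get_calibration takes no time and is no camera call.
- finish_job(): hands the job in, once; it reports no verdict.
The state is a dict: "clock": time; "joint_positions": joint angles; "dq": joint speeds; "joint_efforts": joint torques, N m; "position": TCP position; "tcp_rot": TCP orientation; "ft_force": force on the tool from outside, world axes, zero at the start; "ft_torque": the same for the moment, N m; "grip_width": finger opening in m.
Only numpy, scipy, OpenCV 4.12 (cv2) and the standard library are available. Lean on these libraries where they do the work, as an engineer would, in place of code of your own. Each camera call takes 0.05 s, during which the arm holds its last target.

## Working session

There is one attempt and no reset: what is moved stays moved. The work goes in short steps, Python scripts to look and compute and a tool call to move; the robot and the scene stay as the last step left them, time stands still between calls to the robot, and variables do not carry over. Pictures are saved under pics/ and viewed, and the job is handed in when it is done.

Besides the shell and the picture viewer there is one more tool, called after "Request:" as name(argument=value, ...) on one line, values as JSON. play_rows: Moves the arm, as the interface text tells. Its arguments: {"type":"object","properties":{"deltas":{"type":"array","items":{"type":"array"}},"jaw":{"type":"number"},"force":{"type":"number"}},"required":["deltas"]}

```bash
ls; mkdir -p pics
python3 - <<'E'
from plant import monitor, imaging
import cv2, numpy as np
s=monitor.state(); print(s)
for n in ("side","top"):
    p,d=imaging.capture(n); cv2.imwrite(f"pics/{n}0.png",p[:,:,::-1]); np.savez(f"pics/{n}0.npz",p=p,d=d)
    print(n,imaging.get_calibration(n))
E
```

```text
pics
{'clock': 0.0, 'joint_positions': array([-1.19178352,  0.57653075,  0.02484721,  1.43786188, -0.01502643,
        1.12899647, -0.05652062]), 'dq': array([ 0.00031115,  0.00047041, -0.00143157,  0.00041655,  0.00034083,
       -0.00107793,  0.00227961]), 'joint_efforts': array([-7.75557010e-05, -7.65761375e+01,  2.24960804e+00, -2.85970330e+01,
        1.49194419e-02,  1.26528251e-02, -2.44857932e-05]), 'position': array([0.30113453, 0.60355449, 0.19055996]), 'tcp_rot': array([[-8.94800309e-01,  4.46466086e-01, -6.64070531e-04],
       [ 4.46466576e-01,  8.94799105e-01, -1.46894126e-03],
       [-6.16227390e-05, -1.61089439e-03, -9.99998701e-01]]), 'ft_force': array([-0.18575977, -0.60828817, -0.64446078]), 'ft_torque': array([-0.03600745, -0.03643353,  0.0707927 ]), 'grip_width': 0.08557168022776712}
side {'mtx': array([[545.65439322,   0.        , 265.25211217],
       [  0.        , 545.65439322, 207.34157412],
       [  0.        ,   0.        ,   1.        ]]), 'extrinsics': array([[-0.9971141 , -0.05253059,  0.05480875,  0.4571757 ],
       [-0.07117717,  0.39575398, -0.91559412,  1.40991644],
       [ 0.02640592, -0.91685295, -0.39835086,  0.68539035],
       [ 0.        ,  0.        ,  0.        ,  1.        ]])}
top {'mtx': array([[485.53755913,   0.        , 276.57037677],
       [  0.        , 485.53755913, 214.39564769],
       [  0.        ,   0.        ,   1.        ]]), 'extrinsics': array([[-0.0108906 , -0.99865985,  0.05059544,  0.46904569],
       [-0.99993118,  0.01109725,  0.00380529, -0.0032873 ],
       [-0.00436166, -0.05055051, -0.99871198,  1.30827411],
       [ 0.        ,  0.        ,  0.        ,  1.        ]])}
```

View pics/top0.png

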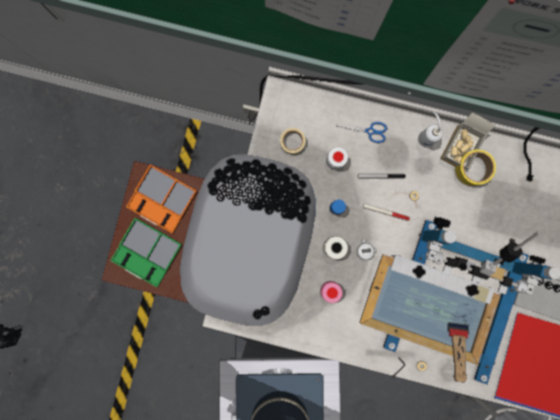

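View pics/side0.png

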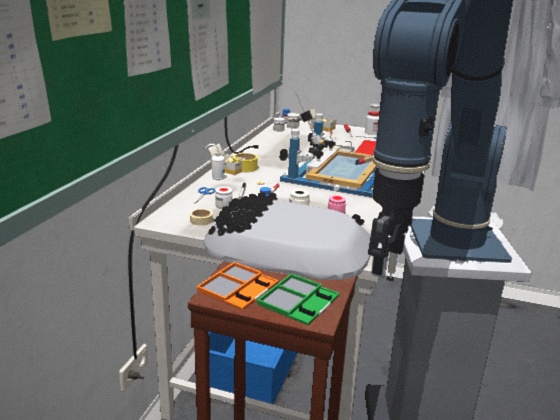

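```bash
cat > h.py <<'E'
import numpy as np, cv2
from plant import monitor, imaging
def cal(n):
    c=imaging.get_calibration(n); return c["mtx"],c["extrinsics"]
def cloud(n,d):
    K,E=cal(n); v,u=np.mgrid[0:d.shape[0],0:d.shape[1]]
    P=np.stack([(u-K[0,2])/K[0,0]*d,(v-K[1,2])/K[1,1]*d,d],-1)
    return P@E[:3,:3].T+E[:3,3]
def ray(n,u,v,z):
    K,E=cal(n); r=E[:3,:3]@np.array([(u-K[0,2])/K[0,0],(v-K[1,2])/K[1,1],1.]); o=E[:3,3]
    return o+r*(z-o[2])/r[2]
def proj(n,P):
    K,E=cal(n); q=E[:3,:3].T@(np.asarray(P)-E[:3,3]); q=K@q; return q[:2]/q[2]
E
python3 - <<'E'
from h import *
for n in("top","side"):
    f=np.load(f"pics/{n}0.npz"); W=cloud(n,f["d"])
    pts={"top":[(250,280),(250,185),(215,185),(240,165),(265,310),(200,280),(310,210),(150,185),(140,240),(120,270),(350,285),(336,245),(338,156),(338,207),(332,292),(365,250),(293,140),(410,265),(230,130),(330,180)],"side":[(300,250),(245,210),(330,230),(220,270),(285,330),(250,280),(240,215)]}[n]
    for u,v in pts: print(n,u,v,W[v,u].round(3),f["d"][v,u],f["p"][v,u])
E
```

```text
top 250 280 [0.366 0.071 0.071] 1.2310141 [150 151 156]
top 250 185 [0.607 0.068 0.075] 1.23857 [83 83 84]
top 215 185 [0.607 0.156 0.089] 1.2253675 [25 24 26]
top 240 165 [0.659 0.093 0.077] 1.2391901 [30 30 32]
top 265 310 [0.291 0.033 0.077] 1.2212307 [32 33 35]
top 200 280 [0.367 0.198 0.068] 1.2344575 [151 152 156]
top 310 210 [ 0.544 -0.086  0.042] 1.2680157 [87 87 90]
top 150 185 [0.619 0.343 0.003] 1.3129644 [134 136 141]
top 140 240 [0.47  0.369 0.005] 1.3033307 [133 134 140]
top 120 270 [0.391 0.422 0.005] 1.299536 [99 64 52]
top 350 285 [ 0.343 -0.194 -0.006] 1.3058152 [160 155 150]
top 336 245 [ 0.452 -0.15   0.062] 1.2434874 [20 20 20]
top 338 156 [ 0.683 -0.16   0.055] 1.2615454 [197  34  32]
top 338 207 [ 0.549 -0.156  0.07 ] 1.2396828 [ 52 113 177]
top 332 292 [ 0.332 -0.138  0.057] 1.2425901 [202  37  35]
top 365 250 [ 0.438 -0.23   0.026] 1.2777759 [103 102  99]
top 293 140 [ 0.738 -0.045 -0.002] 1.3221058 [159 155 149]
top 410 265 [ 0.401 -0.327  0.101] 1.2010235 [194 193 193]
top 230 130 [ 0.946  0.204 -0.786] 2.1160407 [73 75 76]
top 330 180 [ 0.627 -0.144 -0.   ] 1.3141706 [154 149 144]
side 300 250 [0.44  0.223 0.06 ] 1.3344517 [193 194 201]
side 245 210 [0.594 0.048 0.082] 1.4947913 [44 43 45]
side 330 230 [0.365 0.131 0.075] 1.4088039 [210 211 218]
side 220 270 [ 0.636  0.238 -0.001] 1.3565527 [205 113  61]
side 285 330 [ 0.465  0.45  -0.014] 1.1581544 [60 33 25]
side 250 280 [0.555 0.302 0.015] 1.2865704 [192  92  28]
side 240 215 [0.604 0.078 0.08 ] 1.4686129 [45 44 40]
```

Run:
```python
import cv2
a=cv2.imread("pics/top0.png"); 
cv2.imwrite("pics/topA.png",cv2.resize(a[80:320,90:310],None,fx=2.5,fy=2.5,interpolation=cv2.INTER_CUBIC))
cv2.imwrite("pics/topB.png",cv2.resize(a[100:340,270:470],None,fx=2.5,fy=2.5,interpolation=cv2.INTER_CUBIC))
a=cv2.imread("pics/side0.png"); 
cv2.imwrite("pics/sideA.png",cv2.resize(a[120:340,130:420],None,fx=2.7,fy=2.7,interpolation=cv2.INTER_CUBIC))
```

```text
(no output)
```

View pics/topA.png

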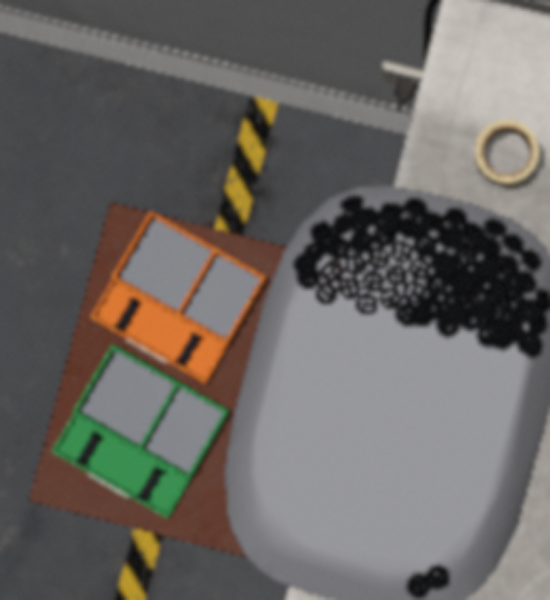

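View pics/topB.png

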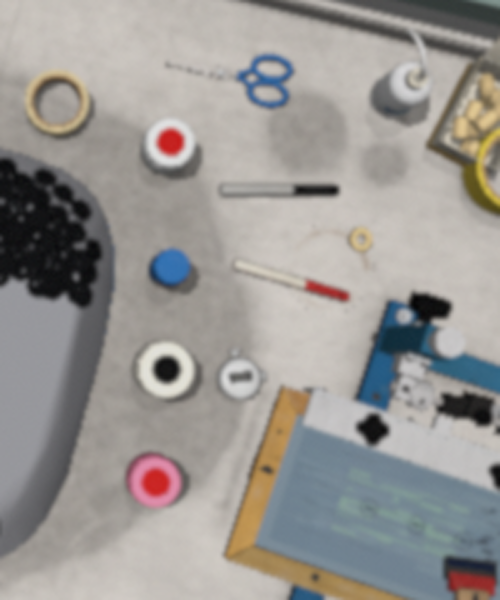

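View pics/sideA.png

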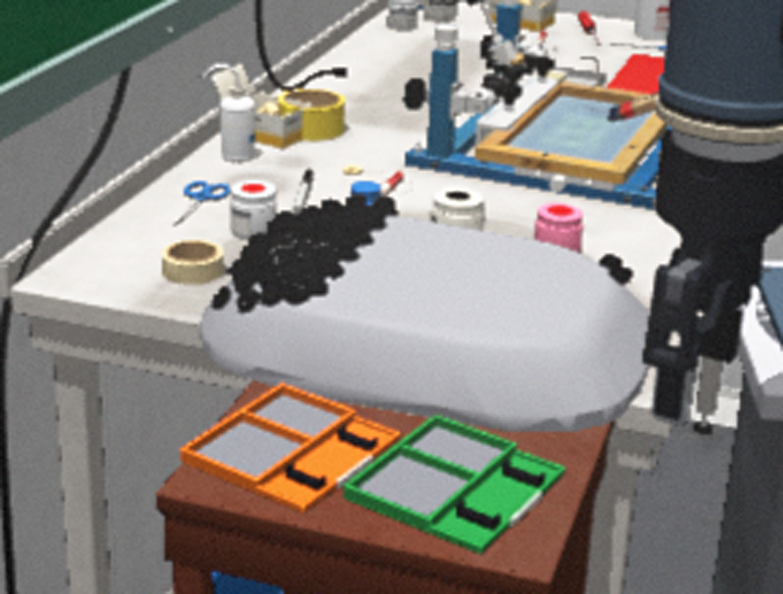

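Run:
```python
from h import *
f=np.load("pics/top0.npz");p=f["p"];W=cloud("top",f["d"]);Z=W[...,2]
hsv=cv2.cvtColor(p,cv2.COLOR_RGB2HSV);H,S,V=cv2.split(hsv)
def comps(m,box,name,z):
    mm=np.zeros_like(m,np.uint8);x0,y0,x1,y1=box;mm[y0:y1,x0:x1]=m[y0:y1,x0:x1]
    n,l,st,c=cv2.connectedComponentsWithStats(mm)
    for i in range(1,n):
        if st[i,4]<12: continue
        cnt=cv2.findContours((l==i).astype(np.uint8),cv2.RETR_EXTERNAL,cv2.CHAIN_APPROX_NONE)[0][0]
        r=cv2.minAreaRect(cnt);e=cv2.minEnclosingCircle(cnt)
        print(name,st[i].tolist(),c[i].round(1),"pt",ray("top",*c[i],z).round(4),"zmed",np.median(Z[l==i]).round(4),"rect",np.round(r[0],1),np.round(r[1],1),round(r[2],1),"circ",np.round(e[0],1),round(e[1],1))
red=((H<8)|(H>172))&(S>150)
comps(red,(325,140,350,175),"greydot",.055)
comps(V<60,(322,235,350,262),"blackdot",.062)
comps((H>100)&(H<120)&(S>130),(325,195,352,220),"pot",.066)
comps(V<60,(355,160,412,190),"bcap",.007)
comps((V>V[170,370]*0)&(S<60)&(V>0),(0,0,1,1),"",0)
comps(red,(360,198,415,225),"rcap",.007)
comps((H>35)&(H<85)&(S>100),(100,205,195,295),"green",.01)
comps((H>5)&(H<20)&(S>150),(100,155,205,240),"orange",.01)
# stand heights
for b in [(108,262,118,275),(110,240,116,262),(150,287,175,294)]:
    print("stand",np.median(Z[b[1]:b[3],b[0]:b[2]]))
for nm,(u,v) in dict(gL=(138,238),gS=(163,250),oL=(155,183),oS=(180,194)).items():
    print(nm,np.median(Z[v-3:v+4,u-3:u+4]).round(4))
bl=(W[...,0]>.25)&(W[...,0]<.72)&(W[...,1]>-.09)&(W[...,1]<.3)&(Z<.2)
print("blob max",np.percentile(Z[bl],[50,95,99,99.9]),Z[bl].max())
s=np.load("pics/side0.npz");Ws=cloud("side",s["d"]);b2=(Ws[...,0]>.25)&(Ws[...,0]<.72)&(Ws[...,1]>-.09)&(Ws[...,1]<.3)&(Ws[...,2]<.2)
print(np.percentile(Ws[...,2][b2],[50,95,99,99.9]))
for z in (p,):
  a=cv2.resize(p[155:225,350:425,::-1],None,fx=8,fy=8,interpolation=cv2.INTER_CUBIC);cv2.imwrite("pics/mk.png",a)
  a=cv2.resize(p[155:300,95:205,::-1],None,fx=4,fy=4,interpolation=cv2.INTER_CUBIC);cv2.imwrite("pics/tr.png",a)
```

```text
greydot [334, 152, 9, 9, 65] [337.9 156.2] pt [ 0.6822 -0.1595  0.055 ] zmed 0.0551 rect [338. 156.] [8. 8.] 90.0 circ [338. 156.] 4.5
blackdot [332, 243, 9, 9, 63] [336.2 247.2] pt [ 0.4463 -0.1502  0.062 ] zmed 0.0627 rect [336. 247.] [8. 8.] 90.0 circ [336.2 247.2] 4.4
pot [331, 200, 15, 14, 157] [337.8 206.6] pt [ 0.5501 -0.1555  0.066 ] zmed 0.066 rect [337.8 206.4] [13.4 13.4] 26.6 circ [337.7 207. ] 7.4
bcap [388, 175, 17, 3, 40] [395.9 175.8] pt [ 0.6355 -0.3207  0.007 ] zmed 0.013 rect [396. 176.] [ 2. 16.] 90.0 circ [396.  175.5] 8.0
rcap [393, 213, 16, 7, 35] [400.5 216. ] pt [ 0.527  -0.3304  0.007 ] zmed 0.0138 rect [400.5 216. ] [15.5  2.1] 16.7 circ [400.5 216. ] 7.8
green [111, 218, 71, 69, 1131] [140.5 261.4] pt [0.4133 0.366  0.01  ] zmed 0.0059 rect [145.7 251.8] [55.  50.1] 29.9 circ [146.1 251.9] 35.8
orange [125, 165, 72, 69, 1296] [156.3 205.8] pt [0.5614 0.3241 0.01  ] zmed 0.0053 rect [160.6 198.4] [55.8 51.1] 29.7 circ [160.7 198.8] 36.4
stand -0.00027512612484670296
stand 3.149447761363611e-05
stand -0.00022684752392798657
gL 0.0046
gS 0.0045
oL 0.0045
oS 0.0044
blob max [0.06839036 0.08461598 0.09104361 0.09459079] 0.09947604620348449
[0.02456515 0.0818342  0.09021251 0.09330353]
```

View pics/mk.png

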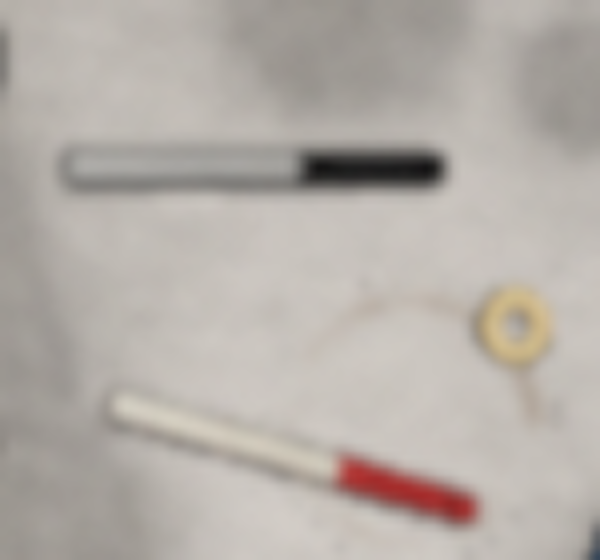

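View pics/tr.png

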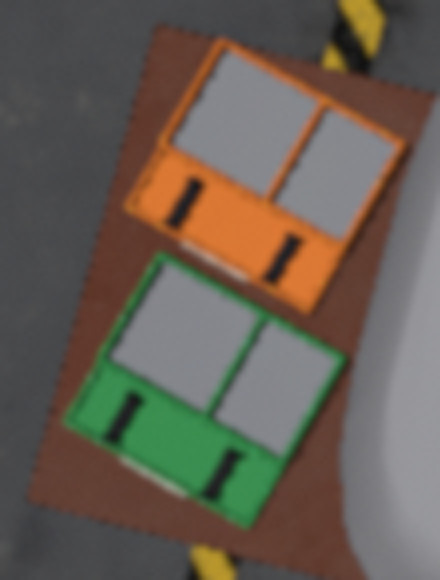

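Run:
```python
from h import *
f=np.load("pics/top0.npz");p=f["p"]
hsv=cv2.cvtColor(p,cv2.COLOR_RGB2HSV);H,S,V=cv2.split(hsv)
R=lambda u,v,z:ray("top",u,v,z)[:2]
for nm,box,lo,hi in (("green",(105,212,188,292),35,85),("orange",(120,160,202,238),5,20)):
    x0,y0,x1,y1=box
    col=((H>lo)&(H<hi)&(S>(100 if nm=="green" else 170))).astype(np.uint8);m=np.zeros_like(col);m[y0:y1,x0:x1]=col[y0:y1,x0:x1]
    n,l,st,c=cv2.connectedComponentsWithStats(m);k=1+np.argmax(st[1:,4])
    cnt=cv2.findContours((l==k).astype(np.uint8),cv2.RETR_EXTERNAL,cv2.CHAIN_APPROX_NONE)[0][0]
    hull=cv2.fillConvexPoly(np.zeros_like(m),cv2.convexHull(cnt),1)
    g=((S<40)&(V>100)&(hull>0)).astype(np.uint8);b=((V<70)&(hull>0)).astype(np.uint8)
    # outline in metric
    pts=np.array([R(q[0][0],q[0][1],.009) for q in cnt],np.float32)*1000
    r=cv2.minAreaRect(pts);print(nm,"outline",np.round(r[0],1),np.round(r[1],1),round(r[2],2))
    F=[];T=[]
    for mk,z,tag,mn in ((g,.004,"floor",150),(b,.014,"rest",15)):
        n,l,st,c=cv2.connectedComponentsWithStats(mk)
        for i in range(1,n):
            if st[i,4]<mn: continue
            cn=cv2.findContours((l==i).astype(np.uint8),cv2.RETR_EXTERNAL,cv2.CHAIN_APPROX_NONE)[0][0]
            q=cv2.minAreaRect(np.array([R(a[0][0],a[0][1],z) for a in cn],np.float32)*1000)
            print(tag,st[i,4],R(*c[i],z).round(4),np.round(q[0],1),np.round(q[1],1),round(q[2],1))
for nm,a,b in (("black",(357.8,175.7),(405.7,176)),("red",(363.8,205.4),(410,219.1))):
    A,B=R(*a,.007),R(*b,.007);print(nm,(A+B)/2,np.linalg.norm(A-B),np.degrees(np.arctan2(*(A-B)[::-1])))
# side projections
s=cv2.imread("pics/side0.png")
for q in ([.4463,-.1502,.062],[.6822,-.1595,.055],[.5501,-.1555,.066]): print(proj("side",q).round(1))
sp=np.load("pics/side0.npz")["p"];hs=cv2.cvtColor(sp,cv2.COLOR_RGB2HSV)
for nm,m,bx in (("blk",hs[...,2]<60,(290,186,308,197)),("red",((hs[...,0]<8)|(hs[...,0]>172))&(hs[...,1]>150),(215,184,232,195))):
    y,x=np.nonzero(m[bx[1]:bx[3],bx[0]:bx[2]]);print(nm,x.mean()+bx[0],y.mean()+bx[1],len(x))
```

```text
green outline [439.  352.7] [148.1 132.8] 59.82
floor 718 [0.4735 0.3678] [473.7 367.7] [70.8 73. ] 59.6
floor 525 [0.4386 0.3073] [438.6 307.7] [52.6 72.8] 60.0
rest 42 [0.4194 0.4052] [419.6 404.8] [ 8.3 35.3] 60.2
rest 42 [0.3811 0.34  ] [381.3 339.7] [ 8.2 35.7] 58.8
orange outline [580.9 312.7] [148.8 133.1] 59.82
floor 676 [0.618  0.3275] [618.3 327.6] [70.2 70.8] 60.1
floor 493 [0.5828 0.2667] [582.4 266.7] [51.2 71.1] 59.7
rest 27 [0.5626 0.3643] [562.4 364.3] [ 5.5 31.1] 59.0
rest 22 [0.524  0.2996] [524.2 299.5] [ 4.6 28.7] 58.9
black [ 0.63570712 -0.2825529 ] 0.12881001601685996 88.98226366797999
red [ 0.53745991 -0.29416478] 0.12871871687223616 72.75392308665326
[299.6 192.6]
[223.8 189.7]
[266. 189.]
blk 299.0 192.0 7
red 223.41176470588235 189.1764705882353 17
```

```bash
cat > go.py <<'E'
import sys,numpy as np
from h import *
def go(x,y,z,az):
    s=monitor.state();R=s["tcp_rot"];p=s["position"]
    a=np.degrees(np.arctan2(R[1,1],R[0,1])); a2=np.radians(az)
    Y=np.array([np.cos(a2),np.sin(a2)]);X=np.array([-Y[1],Y[0]])
    d=np.array([x,y,z])-p
    print("t",s["clock"],"pos",p.round(4),"az",a.round(2),"grip",s["grip_width"].round(4),"F",s["ft_force"].round(1))
    print("yaw needed",round(np.radians(a-az),4),"then shift tool",round(X@d[:2],4),round(Y@d[:2],4),round(-d[2],4))
if __name__=="__main__": go(*map(float,sys.argv[1:5]))
E
python3 go.py .6357 -.2826 .15 -1
```

```text
Traceback (most recent call last):
  File "go.py", line 10, in <module>
    if __name__=="__main__": go(*map(float,sys.argv[1:5]))
                             ~~^^^^^^^^^^^^^^^^^^^^^^^^^^^
  File "go.py", line 8, in go
    print("t",s["clock"],"pos",p.round(4),"az",a.round(2),"grip",s["grip_width"].round(4),"F",s["ft_force"].round(1))
                                                                 ^^^^^^^^^^^^^^^^^^^^^
AttributeError: 'float' object has no attribute 'round'
```

Request:
play_rows(deltas=[[[0, 0, 0], 0.141], [[0, 0, 0], 0.141], [[0, 0, 0], 0.141], [[0, 0, 0], 0.141], [[0, 0, 0], 0.141], [[0, 0, 0], 0.141], [[0, 0, 0], 0.14], [[0, 0, 0], 0.14], [[0, 0, 0], 0]], jaw=0.5, force=40)

```text
clock: 1.0
position: [0.301, 0.6039, 0.1908]
tcp_rot: [[0.02, 1.0, -0.0], [1.0, -0.02, -0.001], [-0.001, -0.0, -1.0]]
ft_force: [0.1, -0.8, -0.2]
grip_width: 0.0427
```

```bash
python3 go.py .6357 -.2826 .15 -1
```

```text
Traceback (most recent call last):
  File "go.py", line 10, in <module>
    if __name__=="__main__": go(*map(float,sys.argv[1:5]))
                             ~~^^^^^^^^^^^^^^^^^^^^^^^^^^^
  File "go.py", line 8, in go
    print("t",s["clock"],"pos",p.round(4),"az",a.round(2),"grip",s["grip_width"].round(4),"F",s["ft_force"].round(1))
                                                                 ^^^^^^^^^^^^^^^^^^^^^
AttributeError: 'float' object has no attribute 'round'
```

```bash
sed -i 's/s\["grip_width"\].round(4)/round(s["grip_width"],4)/' go.py; python3 go.py .6357 -.2826 .15 -1
```

```text
t 1.0 pos [0.301  0.6039 0.1908] az -1.14 grip 0.0427 F [ 0.1 -0.8 -0.2]
yaw needed -0.0025 then shift tool -0.8805 0.3501 0.0408
```

Request:
play_rows(deltas=[[[-0.037, 0.015, 0], 0], [[-0.037, 0.015, 0], 0], [[-0.037, 0.015, 0], 0], [[-0.037, 0.015, 0], 0], [[-0.037, 0.015, 0], 0], [[-0.037, 0.015, 0], 0], [[-0.037, 0.015, 0], 0], [[-0.037, 0.015, 0], 0], [[-0.037, 0.015, 0], 0], [[-0.037, 0.015, 0], 0], [[-0.037, 0.015, 0], 0], [[-0.037, 0.015, 0], 0]])

```text
clock: 2.2
position: [0.4737, 0.1553, 0.1915]
tcp_rot: [[0.013, 1.0, 0.0], [1.0, -0.013, -0.0], [-0.0, 0.0, -1.0]]
ft_force: [1.1, -0.4, 0.3]
grip_width: 0.0429
```

Request:
play_rows(deltas=[[[-0.037, 0.015, 0], 0], [[-0.037, 0.015, 0], 0], [[-0.037, 0.015, 0], 0], [[-0.037, 0.015, 0], 0], [[-0.037, 0.015, 0], 0], [[-0.037, 0.015, 0], 0], [[-0.037, 0.015, 0], 0], [[-0.037, 0.015, 0], 0], [[-0.037, 0.015, 0], 0], [[-0.037, 0.015, 0], 0], [[-0.037, 0.015, 0], 0], [[-0.03, 0.006, 0], 0]])

```text
clock: 3.4
position: [0.637, -0.2854, 0.1907]
tcp_rot: [[0.014, 1.0, -0.0], [1.0, -0.014, -0.0], [-0.0, -0.0, -1.0]]
ft_force: [-0.2, 0.8, -0.3]
grip_width: 0.0425
```

```bash
python3 go.py .6357 -.2826 .003 -1
python3 - <<'E'
from h import *
p,d=imaging.capture("top");cv2.imwrite("pics/t1.png",cv2.resize(p[100:320,250:470,::-1],None,fx=2.7,fy=2.7))
E
```

```text
t 3.4 pos [ 0.637  -0.2854  0.1907] az -0.79 grip 0.0425 F [-0.2  0.8 -0.3]
yaw needed 0.0036 then shift tool 0.0028 -0.0013 0.1877
```

View pics/t1.png

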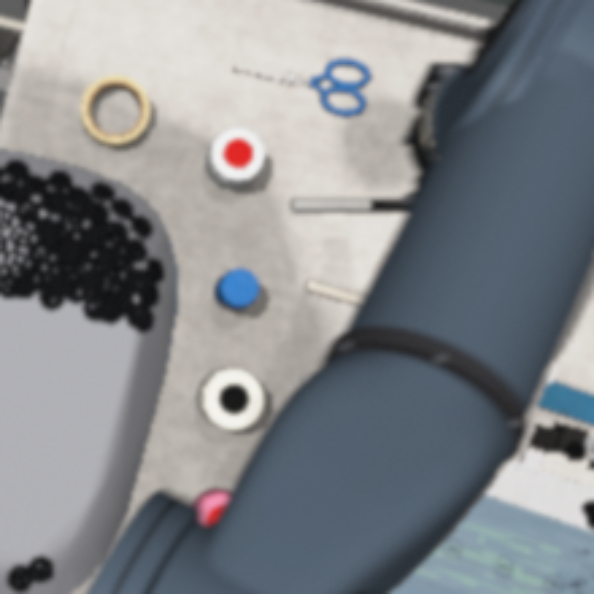

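Request:
play_rows(deltas=[[[0.001, -0.001, 0.03], 0.004], [[0.001, 0, 0.03], 0], [[0.001, 0, 0.03], 0], [[0, 0, 0.03], 0], [[0, 0, 0.03], 0], [[0, 0, 0.02], 0], [[0, 0, 0.01], 0], [[0, 0, 0.007], 0], [[0, 0, 0], 0]])

```text
clock: 4.35
position: [0.6354, -0.2801, 0.0041]
tcp_rot: [[0.021, 1.0, -0.0], [1.0, -0.021, 0.0], [0.0, -0.0, -1.0]]
ft_force: [0.2, -1.3, 0.3]
grip_width: 0.0426
```

Request:
play_rows(deltas=[[[0, 0, 0], 0], [[0, 0, 0], 0], [[0, 0, 0], 0], [[0, 0, 0], 0], [[0, 0, 0], 0], [[0, 0, 0], 0]], jaw=1.0)

```text
clock: 4.95
position: [0.6355, -0.2802, 0.0045]
tcp_rot: [[0.022, 1.0, 0.0], [1.0, -0.022, -0.0], [-0.0, 0.0, -1.0]]
ft_force: [0.6, -0.2, 0.0]
grip_width: 0.0002
```

```bash
python3 go.py .4005 .3735 .19 -30
```

```text
t 4.95 pos [ 0.6355 -0.2802  0.0045] az -1.25 grip 0.0002 F [ 0.6 -0.2  0. ]
yaw needed 0.5017 then shift tool 0.4486 -0.5304 -0.1855
```

Run:
```python
from h import *
for n,b in (("side",(150,250,180,330)),("top",(130,270,320,460))):
    p,d=imaging.capture(n);q=p[b[0]:b[1],b[2]:b[3],::-1];cv2.imwrite(f"pics/{n}2.png",cv2.resize(q,None,fx=4,fy=4,interpolation=cv2.INTER_CUBIC))
print(proj("side",[.6355,-.28,.0045]),proj("top",[.6355,-.28,.0045]))
```

```text
[242.71730526 191.26031031] [380.60232399 176.05749622]
```

View pics/side2.png

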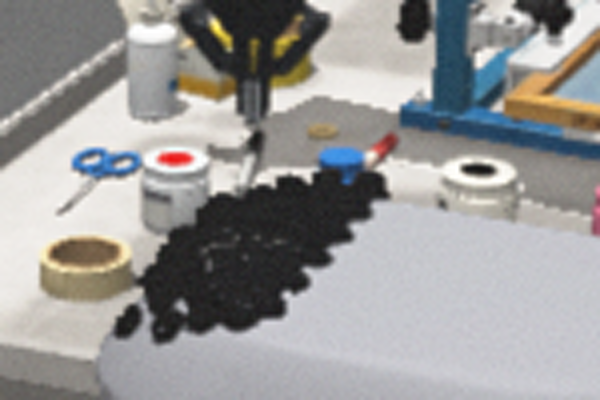

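View pics/top2.png

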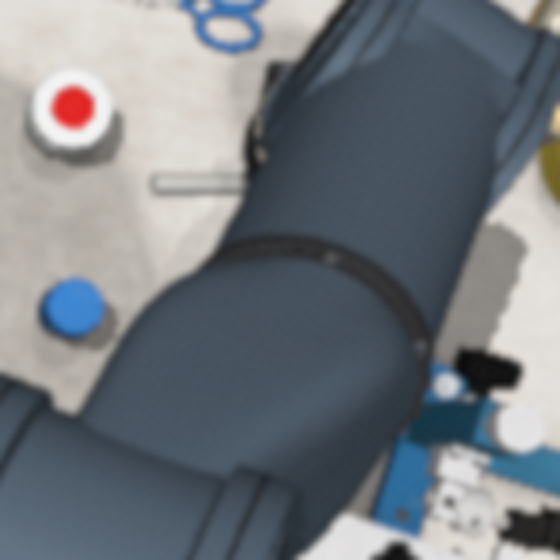

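Run:
```python
from h import *
p,d=imaging.capture("side");W=cloud("side",d)
for v in range(160,200,2): print(v,[W[v,u].round(3).tolist() for u in (241,243,245)],p[v,243])
cv2.imwrite("pics/side3.png",cv2.resize(p[145:205,215:275,::-1],None,fx=10,fy=10,interpolation=cv2.INTER_CUBIC))
print(proj("side",[.6355,-.347,.007]),proj("side",[.6355,-.22,.007]))
```

```text
160 [[0.641, -0.264, 0.12], [0.657, -0.483, 0.046], [0.628, -0.271, 0.118]] [129 115  49]
162 [[0.64, -0.258, 0.115], [0.657, -0.48, 0.039], [0.627, -0.26, 0.115]] [110  98  44]
164 [[0.641, -0.267, 0.105], [0.657, -0.485, 0.03], [0.627, -0.264, 0.107]] [83 75 40]
166 [[0.641, -0.266, 0.098], [0.637, -0.298, 0.088], [0.457, 1.41, 0.685]] [79 66 37]
168 [[0.64, -0.264, 0.092], [0.656, -0.474, 0.018], [0.627, -0.265, 0.092]] [52 54 40]
170 [[0.641, -0.274, 0.082], [0.634, -0.265, 0.085], [0.628, -0.274, 0.082]] [58 57 61]
172 [[0.641, -0.269, 0.076], [0.634, -0.268, 0.077], [0.628, -0.276, 0.075]] [77 80 80]
174 [[0.64, -0.267, 0.07], [0.634, -0.267, 0.071], [0.629, -0.28, 0.066]] [78 78 82]
176 [[0.64, -0.266, 0.064], [0.634, -0.269, 0.063], [0.627, -0.27, 0.063]] [80 81 81]
178 [[0.641, -0.272, 0.054], [0.634, -0.27, 0.056], [0.628, -0.272, 0.055]] [81 81 82]
180 [[0.64, -0.27, 0.048], [0.634, -0.271, 0.048], [0.628, -0.28, 0.045]] [82 80 80]
182 [[0.652, -0.375, 0.001], [0.646, -0.383, -0.002], [0.638, -0.373, 0.003]] [112 109 105]
184 [[0.649, -0.352, 0.002], [0.639, -0.321, 0.015], [0.633, -0.329, 0.012]] [39 38 37]
186 [[0.647, -0.333, 0.002], [0.637, -0.304, 0.014], [0.631, -0.314, 0.011]] [46 41 43]
188 [[0.642, -0.288, 0.013], [0.635, -0.285, 0.014], [0.632, -0.322, 0.0]] [124 121 119]
190 [[0.64, -0.266, 0.014], [0.634, -0.27, 0.013], [0.63, -0.301, 0.001]] [149 148 143]
192 [[0.638, -0.248, 0.015], [0.633, -0.262, 0.009], [0.629, -0.289, -0.001]] [116 115 111]
194 [[0.636, -0.232, 0.014], [0.633, -0.266, 0.0], [0.626, -0.268, -0.0]] [165 161 155]
196 [[0.635, -0.22, 0.012], [0.631, -0.243, 0.003], [0.602, -0.025, 0.093]] [173 171 165]
198 [[0.612, -0.017, 0.09], [0.607, -0.016, 0.09], [0.601, -0.014, 0.092]] [34 36 36]
[244.83424737 183.45120735] [240.71168174 197.35759008]
```

View pics/side3.png

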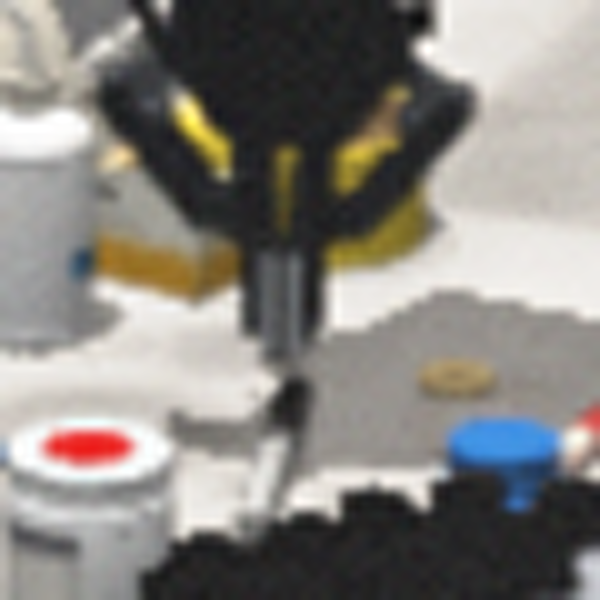

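Request:
play_rows(deltas=[[[0, 0, 0], 0], [[0, 0, 0], 0], [[0, 0, 0], 0], [[0, 0, 0], 0]], jaw=0.5)

```text
clock: 5.5
position: [0.6355, -0.2801, 0.0044]
tcp_rot: [[0.022, 1.0, -0.0], [1.0, -0.022, 0.0], [0.0, -0.0, -1.0]]
ft_force: [-0.6, -0.0, 0.2]
grip_width: 0.0424
```

Request:
play_rows(deltas=[[[-0.001, 0, 0.01], 0], [[-0.001, 0, 0.01], 0], [[0, 0, 0.005], 0], [[0, 0, 0.005], 0], [[0, 0, 0], 0]])

```text
clock: 6.0
position: [0.6349, -0.2819, -0.0267]
tcp_rot: [[0.022, 1.0, -0.001], [1.0, -0.022, 0.001], [0.001, -0.001, -1.0]]
ft_force: [-0.6, -0.2, -1.1]
grip_width: 0.0427
```

Run:
```python
from h import *
print(monitor.state()["position"],monitor.state()["joint_positions"].round(3))
p,d=imaging.capture("side");W=cloud("side",d)
for v in range(174,196,2): print(v,[W[v,u].round(3).tolist() for u in (232,234,236,238,247,249,251,253)])
cv2.imwrite("pics/side4.png",cv2.resize(p[145:205,215:275,::-1],None,fx=10,fy=10,interpolation=cv2.INTER_CUBIC))
```

```text
[ 0.63486363 -0.28190803 -0.02671621] [ 0.172  0.856  0.323  1.59  -0.357  0.756  0.631]
174 [[0.67, -0.269, 0.068], [0.664, -0.272, 0.067], [0.657, -0.265, 0.07], [0.673, -0.463, -0.002], [0.639, -0.458, 0.002], [0.614, -0.27, 0.071], [0.608, -0.276, 0.069], [0.603, -0.286, 0.065]]
176 [[0.671, -0.274, 0.059], [0.664, -0.271, 0.061], [0.658, -0.278, 0.058], [0.669, -0.431, 0.002], [0.637, -0.437, 0.002], [0.63, -0.437, 0.002], [0.607, -0.266, 0.066], [0.601, -0.267, 0.065]]
178 [[0.689, -0.414, -0.001], [0.663, -0.267, 0.055], [0.658, -0.273, 0.053], [0.668, -0.422, -0.002], [0.635, -0.418, 0.001], [0.628, -0.423, -0.001], [0.608, -0.278, 0.054], [0.6, -0.261, 0.061]]
180 [[0.686, -0.396, -0.001], [0.665, -0.277, 0.044], [0.658, -0.275, 0.046], [0.664, -0.385, 0.004], [0.633, -0.398, 0.001], [0.626, -0.395, 0.002], [0.608, -0.274, 0.049], [0.601, -0.275, 0.049]]
182 [[0.683, -0.37, 0.001], [0.665, -0.281, 0.036], [0.658, -0.275, 0.038], [0.664, -0.385, -0.004], [0.63, -0.371, 0.003], [0.624, -0.377, 0.002], [0.608, -0.275, 0.041], [0.601, -0.276, 0.041]]
184 [[0.681, -0.351, 0.001],
[... 439 characters left out ...]
18], [0.656, -0.32, -0.001], [0.625, -0.32, 0.001], [0.619, -0.329, -0.002], [0.607, -0.27, 0.022], [0.605, -0.328, -0.001]]
190 [[0.674, -0.296, 0.0], [0.669, -0.31, -0.004], [0.66, -0.299, 0.0], [0.653, -0.29, 0.004], [0.623, -0.3, 0.002], [0.616, -0.302, 0.001], [0.61, -0.308, -0.001], [0.604, -0.31, -0.001]]
192 [[0.672, -0.279, 0.0], [0.664, -0.276, 0.002], [0.658, -0.279, 0.001], [0.651, -0.28, 0.001], [0.621, -0.283, 0.001], [0.615, -0.283, 0.002], [0.608, -0.284, 0.002], [0.601, -0.286, 0.001]]
194 [[0.656, -0.159, 0.042], [0.663, -0.261, 0.001], [0.655, -0.255, 0.003], [0.65, -0.265, -0.0], [0.619, -0.263, 0.002], [0.593, -0.052, 0.089], [0.587, -0.05, 0.09], [0.581, -0.049, 0.091]]
```

View pics/side4.png

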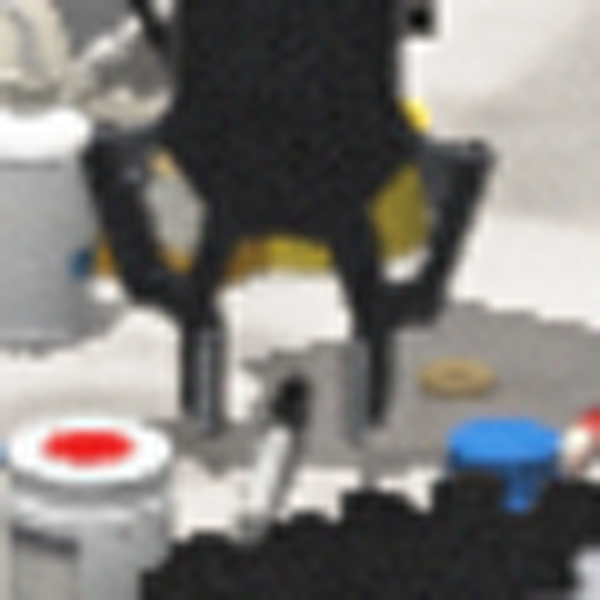

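Request:
play_rows(deltas=[[[0, 0.001, 0.005], 0], [[0, 0, 0.005], 0], [[0, 0, 0], 0]])

```text
clock: 6.35
position: [0.6361, -0.2818, -0.0364]
tcp_rot: [[0.022, 1.0, -0.001], [1.0, -0.022, 0.0], [0.0, -0.001, -1.0]]
ft_force: [0.1, -0.0, -0.5]
grip_width: 0.0428
```

Request:
play_rows(deltas=[[[0, 0, 0], 0], [[0, 0, 0], 0], [[0, 0, 0], 0], [[0, 0, 0], 0], [[0, 0, 0], 0]], jaw=1.0)

```text
clock: 6.85
position: [0.6367, -0.2823, -0.0353]
tcp_rot: [[0.022, 1.0, 0.0], [1.0, -0.022, -0.0], [-0.0, 0.001, -1.0]]
ft_force: [0.3, -0.1, 1.7]
grip_width: 0.0105
```

Request:
play_rows(deltas=[[[0, 0, -0.02], 0], [[0, 0, -0.03], 0], [[0, 0, -0.04], 0], [[0, 0, -0.04], 0.1], [[0, 0, -0.02], 0.1], [[0, 0, 0], 0.1], [[0, 0, 0], 0.1], [[0, 0, 0], 0.1], [[0, 0, 0], 0]])

```text
clock: 7.75
position: [0.6364, -0.2819, 0.1142]
tcp_rot: [[0.5, 0.866, -0.0], [0.866, -0.5, 0.0], [-0.0, -0.0, -1.0]]
ft_force: [1.1, -0.1, -0.2]
grip_width: 0.0103
```

```bash
python3 go.py .4005 .3735 .11 -30
python3 - <<'E'
from h import *
p,d=imaging.capture("side");cv2.imwrite("pics/side5.png",cv2.resize(p[120:220,180:300,::-1],None,fx=5,fy=5,interpolation=cv2.INTER_CUBIC))
E
```

```text
t 7.75 pos [ 0.6364 -0.2819  0.1142] az -29.99 grip 0.0103 F [ 1.1 -0.1 -0.2]
yaw needed 0.0003 then shift tool 0.4496 -0.532 0.0042
```

View pics/side5.png

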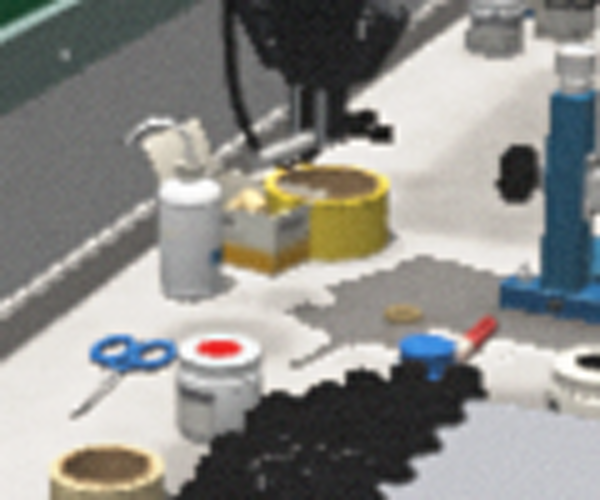

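Request:
play_rows(deltas=[[[0.028, -0.033, 0], 0], [[0.028, -0.033, 0], 0], [[0.028, -0.033, 0], 0], [[0.028, -0.033, 0], 0], [[0.028, -0.033, 0], 0], [[0.028, -0.033, 0], 0], [[0.028, -0.033, 0], 0], [[0.028, -0.033, 0], 0], [[0.028, -0.033, 0], 0], [[0.028, -0.033, 0], 0], [[0.028, -0.033, 0], 0], [[0.028, -0.033, 0], 0]])

```text
clock: 9.0
position: [0.46, 0.2081, 0.1146]
tcp_rot: [[0.496, 0.869, 0.0], [0.869, -0.496, 0.0], [0.0, 0.0, -1.0]]
ft_force: [0.6, 0.2, -0.2]
grip_width: 0.0102
```

Request:
play_rows(deltas=[[[0.028, -0.033, 0], 0], [[0.028, -0.033, 0], 0], [[0.028, -0.033, 0], 0], [[0.028, -0.033, 0], 0], [[0, -0.002, 0], 0], [[0, 0, 0], 0]])

```text
clock: 9.6
position: [0.3996, 0.3713, 0.1142]
tcp_rot: [[0.494, 0.869, -0.0], [0.869, -0.494, -0.0], [-0.0, 0.0, -1.0]]
ft_force: [0.9, -0.1, 0.9]
grip_width: 0.0103
```

```bash
python3 go.py .4005 .3735 -.021 -30
python3 - <<'E'
from h import *
for n,b in (("side",(180,340,180,400)),("top",(160,320,90,290))):
    p,d=imaging.capture(n);q=p[b[0]:b[1],b[2]:b[3],::-1];cv2.imwrite(f"pics/{n}6.png",cv2.resize(q,None,fx=3,fy=3,interpolation=cv2.INTER_CUBIC))
E
```

```text
t 9.6 pos [0.3996 0.3713 0.1142] az -29.6 grip 0.0103 F [ 0.9 -0.1  0.9]
yaw needed 0.0069 then shift tool 0.0024 -0.0004 0.1352
```

View pics/side6.png

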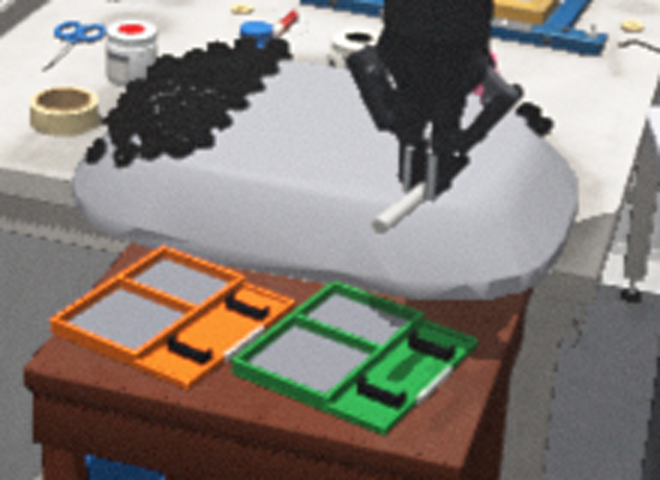

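View pics/top6.png

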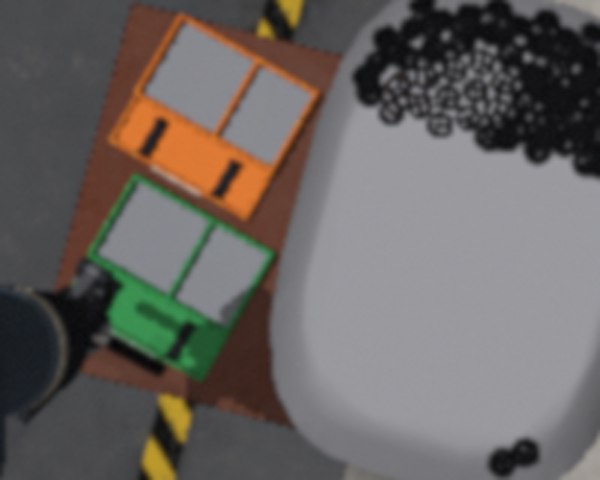

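Request:
play_rows(deltas=[[[0.002, 0, 0.03], 0.007], [[0, 0, 0.03], 0], [[0, 0, 0.03], 0], [[0, 0, 0.02], 0], [[0, 0, 0.015], 0], [[0, 0, 0.007], 0], [[0, 0, 0.003], 0], [[0, 0, 0], 0]])

```text
clock: 10.5
position: [0.402, 0.3716, -0.0203]
tcp_rot: [[0.505, 0.863, 0.0], [0.863, -0.505, 0.0], [0.0, 0.0, -1.0]]
ft_force: [0.3, 0.1, 0.4]
grip_width: 0.0101
```

```bash
python3 go.py .4005 .3735 -.021 -30
python3 - <<'E'
from h import *
for n,b in (("side",(250,340,230,360)),):
    p,d=imaging.capture(n);q=p[b[0]:b[1],b[2]:b[3],::-1];cv2.imwrite(f"pics/{n}7.png",cv2.resize(q,None,fx=5,fy=5,interpolation=cv2.INTER_CUBIC))
E
```

```text
t 10.5 pos [ 0.402   0.3716 -0.0203] az -30.35 grip 0.0101 F [0.3 0.1 0.4]
yaw needed -0.0062 then shift tool 0.0009 -0.0022 0.0007
```

View pics/side7.png

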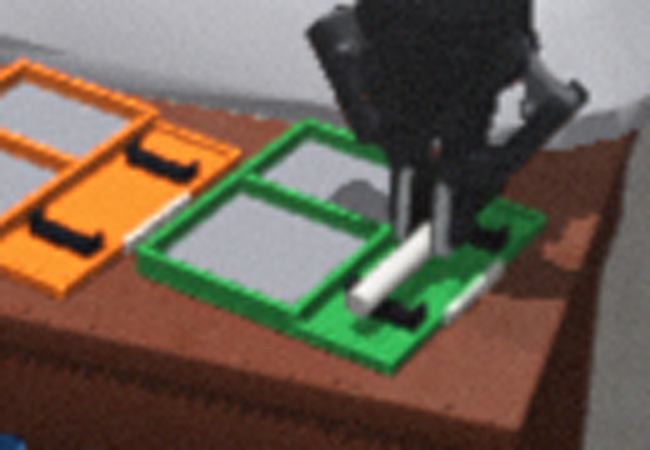

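```bash
cat > chk.py <<'E'
from h import *
C={"green":np.array([.438,.353]),"orange":np.array([.5815,.3125])}
ux=np.array([.866,-.5]);uy=np.array([.5,.866])
def chk(tray,n="side",zmin=.010,region=(-60,-20,-80,80)):
    p,d=imaging.capture(n);W=cloud(n,d)
    r=W[...,:2]-C[tray];x=r@ux*1000;y=r@uy*1000;z=W[...,2]*1000
    return p,d,x,y,z
if __name__=="__main__":
    import sys
    for n in sys.argv[2:]:
        p,d,x,y,z=chk(sys.argv[1],n)
        hsv=cv2.cvtColor(p,cv2.COLOR_RGB2HSV)
        for lab,m in (("white",(hsv[...,1]<50)&(hsv[...,2]>110)),("dark",hsv[...,2]<70),("red",((hsv[...,0]<8)|(hsv[...,0]>172))&(hsv[...,1]>140))):
            k=m&(x>-62)&(x<-24)&(y>-85)&(y<85)&(z>8)&(z<45)
            print(n,lab,k.sum())
            for a in range(-80,80,16):
                q=k&(y>=a)&(y<a+16)
                if q.sum()>3: print("  y",a,q.sum(),"x",np.percentile(x[q],[10,50,90]).round(1),"z",np.percentile(z[q],[50,95]).round(1))
E
python3 chk.py green side
```

```text
side white 130
  y 0 38 x [-51.5 -42.2 -31.5] z [29.3 40.5]
  y 16 24 x [-47.1 -44.3 -39.3] z [27.9 29.9]
  y 32 29 x [-46.9 -44.3 -39.9] z [27.3 30. ]
  y 48 36 x [-46.6 -42.  -37.8] z [25.8 29.2]
side dark 145
  y -64 6 x [-48.6 -47.9 -47.5] z [23.7 24.9]
  y -48 31 x [-60.9 -52.6 -46.8] z [14.1 28.6]
  y -32 6 x [-55.8 -52.1 -50.4] z [11.1 12.6]
  y -16 27 x [-60.5 -36.7 -35. ] z [36.3 42.7]
  y 0 40 x [-59.6 -53.7 -31.3] z [36.6 43.4]
  y 32 33 x [-60.  -50.  -41.9] z [11.4 15.9]
side red 0
```

Request:
play_rows(deltas=[[[0.001, -0.001, 0.002], 0], [[0, 0, 0.002], 0], [[0, 0, 0], 0]])

```text
clock: 10.9
position: [0.4009, 0.3737, -0.0246]
tcp_rot: [[0.504, 0.864, -0.0], [0.864, -0.504, 0.0], [0.0, -0.0, -1.0]]
ft_force: [-0.3, -0.4, -0.4]
grip_width: 0.0101
```

Request:
play_rows(deltas=[[[0, 0, 0], 0], [[0, 0, 0], 0], [[0, 0, 0], 0], [[0, 0, -0.01], 0], [[0, 0, -0.02], 0], [[0, 0, -0.03], 0], [[0, 0, -0.04], 0], [[0, 0, -0.04], 0], [[0, 0, 0], 0]], jaw=0.74)

```text
clock: 11.8
position: [0.4037, 0.3748, 0.1208]
tcp_rot: [[0.505, 0.863, 0.006], [0.863, -0.505, 0.006], [0.008, 0.002, -1.0]]
ft_force: [0.5, -0.4, -0.5]
grip_width: 0.0222
```

```bash
python3 chk.py green side; python3 go.py .5375 -.2942 .11 -17.25
python3 - <<'E'
from h import *
for n,b in (("side",(250,340,230,360)),):
    p,d=imaging.capture(n);q=p[b[0]:b[1],b[2]:b[3],::-1];cv2.imwrite(f"pics/{n}8.png",cv2.resize(q,None,fx=5,fy=5,interpolation=cv2.INTER_CUBIC))
E
```

```text
side white 134
  y -16 19 x [-47.8 -46.  -42.1] z [22.3 24.3]
  y 0 25 x [-48.3 -45.5 -41.2] z [21.5 23.8]
  y 16 21 x [-48.3 -46.2 -40.7] z [21.6 24.9]
  y 32 27 x [-49.  -45.3 -40.9] z [22.7 23.9]
  y 48 38 x [-48.8 -45.7 -41.8] z [21.1 24.3]
  y 64 4 x [-47.8 -41.6 -40.4] z [18.4 20.8]
side dark 147
  y -80 4 x [-45.8 -44.7 -44.1] z [14.2 21.5]
  y -64 18 x [-49.5 -46.6 -42.6] z [21.7 25.7]
  y -48 55 x [-58.1 -47.8 -27.1] z [15.6 24.9]
  y -32 29 x [-50.1 -46.3 -40.7] z [21.1 26.1]
  y -16 4 x [-50.7 -49.8 -48.2] z [22.9 24.9]
  y 32 35 x [-59.7 -49.7 -26.7] z [11.6 17.2]
side red 0
t 11.85 pos [0.4024 0.3745 0.1185] az -30.31 grip 0.0221 F [ 0.1  0.  -1.1]
yaw needed -0.228 then shift tool -0.5985 0.3273 0.0085
```

View pics/side8.png

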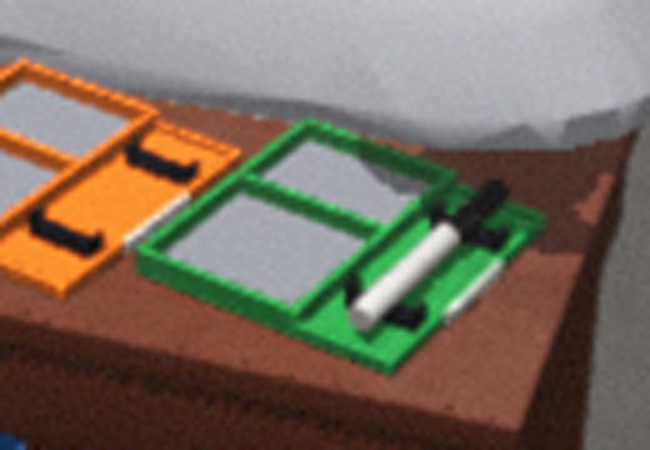

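Request:
play_rows(deltas=[[[0, 0, 0], -0.114], [[0, 0, 0], -0.114], [[-0.037, 0.02, 0], 0], [[-0.037, 0.02, 0], 0], [[-0.037, 0.02, 0], 0], [[-0.037, 0.02, 0], 0], [[-0.037, 0.02, 0], 0], [[-0.037, 0.02, 0], 0], [[-0.037, 0.02, 0], 0], [[-0.037, 0.02, 0], 0], [[-0.037, 0.02, 0], 0], [[-0.037, 0.02, 0], 0]], jaw=0.5)

```text
clock: 13.1
position: [0.4816, -0.0407, 0.1146]
tcp_rot: [[0.296, 0.955, -0.002], [0.955, -0.296, 0.0], [-0.001, -0.002, -1.0]]
ft_force: [0.7, 0.9, -0.8]
grip_width: 0.0425
```

Request:
play_rows(deltas=[[[-0.037, 0.02, 0], 0], [[-0.037, 0.02, 0], 0], [[-0.037, 0.02, 0], 0], [[-0.037, 0.02, 0], 0], [[-0.037, 0.02, 0], 0], [[-0.037, 0.02, 0], 0], [[-0.007, 0.007, 0], 0], [[0, 0, 0], 0]])

```text
clock: 13.9
position: [0.5349, -0.2971, 0.1142]
tcp_rot: [[0.299, 0.954, -0.002], [0.954, -0.299, 0.0], [-0.001, -0.002, -1.0]]
ft_force: [-0.6, 0.3, -0.9]
grip_width: 0.0427
```

```bash
python3 go.py .5375 -.2942 -.036 -17.25
```

```text
t 13.9 pos [ 0.5349 -0.2971  0.1142] az -17.41 grip 0.0427 F [-0.6  0.3 -0.9]
yaw needed -0.0028 then shift tool 0.0035 0.0016 0.1502
```

Request:
play_rows(deltas=[[[0.001, 0.001, 0.03], -0.003], [[0.001, 0.001, 0.03], 0], [[0.001, 0, 0.03], 0], [[0, 0, 0.025], 0], [[0, 0, 0.02], 0], [[0, 0, 0.01], 0], [[0, 0, 0.005], 0], [[0, 0, 0], 0]])

```text
clock: 14.7
position: [0.5385, -0.2924, -0.0347]
tcp_rot: [[0.293, 0.956, -0.001], [0.956, -0.293, 0.001], [0.0, -0.001, -1.0]]
ft_force: [-0.4, -1.6, 0.6]
grip_width: 0.0426
```

Request:
play_rows(deltas=[[[0, 0, 0], 0], [[0, 0, 0], 0], [[0, 0, 0], 0], [[0, 0, 0], 0], [[0, 0, 0], 0]], jaw=1.0)

```text
clock: 15.2
position: [0.5392, -0.2934, -0.0335]
tcp_rot: [[0.294, 0.956, 0.002], [0.956, -0.294, -0.0], [0.0, 0.002, -1.0]]
ft_force: [-0.9, 1.4, 5.2]
grip_width: 0.0101
```

Request:
play_rows(deltas=[[[0, 0, -0.02], 0], [[0, 0, -0.03], 0], [[0, 0, -0.04], 0], [[0, 0, -0.04], 0.1], [[0, 0, -0.02], 0.1], [[0, 0, 0], 0.024], [[0, 0, 0], 0]])

```text
clock: 15.9
position: [0.5387, -0.2929, 0.1156]
tcp_rot: [[0.498, 0.867, 0.001], [0.867, -0.498, -0.0], [0.0, 0.001, -1.0]]
ft_force: [-0.2, 1.0, -0.7]
grip_width: 0.0099
```

```bash
python3 go.py .544 .333 .11 -30
python3 - <<'E'
from h import *
p,d=imaging.capture("side");cv2.imwrite("pics/side9.png",cv2.resize(p[120:220,200:320,::-1],None,fx=5,fy=5,interpolation=cv2.INTER_CUBIC))
E
```

```text
t 15.9 pos [ 0.5387 -0.2929  0.1156] az -29.85 grip 0.0099 F [-0.2  1.  -0.7]
yaw needed 0.0026 then shift tool 0.5447 -0.3084 0.0056
```

View pics/side9.png

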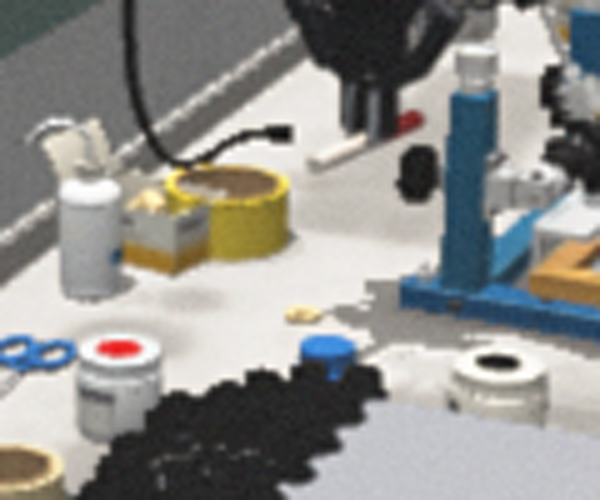

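Request:
play_rows(deltas=[[[0.036, -0.02, 0], 0], [[0.036, -0.02, 0], 0], [[0.036, -0.02, 0], 0], [[0.036, -0.02, 0], 0], [[0.036, -0.02, 0], 0], [[0.036, -0.02, 0], 0], [[0.036, -0.02, 0], 0], [[0.036, -0.02, 0], 0], [[0.036, -0.02, 0], 0], [[0.036, -0.02, 0], 0], [[0.036, -0.02, 0], 0], [[0.036, -0.02, 0], 0]])

```text
clock: 17.15
position: [0.5449, 0.2024, 0.1141]
tcp_rot: [[0.497, 0.868, -0.002], [0.868, -0.497, -0.001], [-0.002, -0.001, -1.0]]
ft_force: [0.6, -0.7, 0.1]
grip_width: 0.0099
```

Request:
play_rows(deltas=[[[0.036, -0.02, 0], 0], [[0.036, -0.02, 0], 0], [[0.036, -0.02, 0], 0], [[0.005, -0.008, 0], 0], [[0, 0, 0], 0]])

```text
clock: 17.65
position: [0.5416, 0.3344, 0.1135]
tcp_rot: [[0.494, 0.869, -0.003], [0.869, -0.494, -0.001], [-0.002, -0.002, -1.0]]
ft_force: [-0.5, -1.2, -0.5]
grip_width: 0.0103
```

```bash
python3 go.py .544 .333 -.022 -30
```

```text
t 17.65 pos [0.5416 0.3344 0.1135] az -29.64 grip 0.0103 F [-0.5 -1.2 -0.5]
yaw needed 0.0063 then shift tool -0.0 0.0028 0.1355
```

Request:
play_rows(deltas=[[[0, 0.003, 0.03], 0.006], [[0, 0, 0.03], 0], [[0, 0, 0.03], 0], [[0, 0, 0.02], 0], [[0, 0, 0.015], 0], [[0, 0, 0.007], 0], [[0, 0, 0.001], 0], [[0, 0, 0], 0]])

```text
clock: 18.45
position: [0.5465, 0.331, -0.017]
tcp_rot: [[0.504, 0.864, 0.001], [0.864, -0.504, 0.0], [0.001, 0.001, -1.0]]
ft_force: [-0.3, 0.2, 0.7]
grip_width: 0.0099
```

```bash
python3 chk.py orange side; python3 go.py .544 .333 -.022 -30
```

```text
side white 117
  y 0 35 x [-50.1 -44.5 -31.8] z [30.9 42.2]
  y 16 23 x [-46.7 -43.1 -39.4] z [29.  30.1]
  y 32 22 x [-46.8 -43.7 -40.1] z [28.4 31.7]
  y 48 31 x [-46.7 -43.3 -37.8] z [27.9 31.4]
  y 64 4 x [-47.8 -43.8 -42.6] z [28.1 30.4]
side dark 110
  y -48 22 x [-60.  -52.2 -42.8] z [10.7 14.4]
  y -32 4 x [-54.5 -47.8 -41.7] z [11.5 13.7]
  y -16 15 x [-58.8 -56.8 -34.8] z [37.1 44. ]
  y 0 37 x [-58.9 -37.3 -34.3] z [38.4 44.5]
  y 32 31 x [-59.  -49.3 -38.4] z [10.2 14.8]
side red 45
  y -64 20 x [-46.4 -43.9 -42.2] z [29.3 33.1]
  y -48 19 x [-46.3 -43.6 -40.8] z [28.6 32.2]
t 18.5 pos [ 0.5466  0.3313 -0.0167] az -30.26 grip 0.01 F [0.3 0.2 0. ]
yaw needed -0.0045 then shift tool 0.0002 -0.0031 0.0053
```

Request:
play_rows(deltas=[[[0, -0.001, 0.003], 0], [[0, 0, 0.003], 0], [[0, 0, 0], 0]])

```text
clock: 18.8
position: [0.5451, 0.3321, -0.0235]
tcp_rot: [[0.504, 0.864, 0.0], [0.864, -0.504, 0.0], [0.001, 0.0, -1.0]]
ft_force: [-0.1, 0.3, 0.2]
grip_width: 0.0107
```

Request:
play_rows(deltas=[[[0, 0, 0], 0], [[0, 0, 0], 0], [[0, 0, 0], 0], [[0, 0, -0.01], 0], [[0, 0, -0.02], 0], [[0, 0, -0.03], 0], [[0, 0, -0.04], 0], [[0, 0, -0.04], 0], [[0, 0, 0], 0]], jaw=0.74)

```text
clock: 19.7
position: [0.5484, 0.3324, 0.1227]
tcp_rot: [[0.504, 0.863, 0.008], [0.863, -0.504, 0.004], [0.008, 0.005, -1.0]]
ft_force: [1.4, 0.3, -1.0]
grip_width: 0.0223
```

```bash
python3 chk.py orange side; python3 go.py .6822 -.1595 .11 -30
python3 - <<'E'
from h import *
for n,b in (("side",(240,340,190,350)),):
    p,d=imaging.capture(n);q=p[b[0]:b[1],b[2]:b[3],::-1];cv2.imwrite(f"pics/{n}10.png",cv2.resize(q,None,fx=4,fy=4,interpolation=cv2.INTER_CUBIC))
E
```

```text
side white 132
  y -16 21 x [-48.4 -45.2 -39.5] z [22.  25.3]
  y 0 22 x [-47.8 -45.2 -41.6] z [21.9 24.5]
  y 16 23 x [-48.2 -46.1 -40.7] z [22.5 24.5]
  y 32 29 x [-48.3 -45.4 -28.3] z [20.9 24.5]
  y 48 32 x [-48.9 -45.4 -40.1] z [21.4 24.5]
  y 64 5 x [-47.9 -45.3 -44.9] z [21.9 24.1]
side dark 49
  y -48 18 x [-60.2 -51.3 -26.5] z [12.7 16.1]
  y -32 4 x [-57.6 -48.8 -46.7] z [12.7 14.5]
  y 32 27 x [-59.3 -50.  -27.6] z [11.6 16.3]
side red 75
  y -64 16 x [-48.9 -45.4 -42.3] z [21.9 25.4]
  y -48 29 x [-49.1 -45.5 -28.1] z [21.  25.8]
  y -32 25 x [-48.4 -45.9 -41.7] z [22.2 26.4]
t 19.75 pos [0.5468 0.3323 0.1199] az -30.26 grip 0.0222 F [-0.  -0.  -0.3]
yaw needed -0.0046 then shift tool -0.3582 0.3631 0.0099
```

View pics/side10.png

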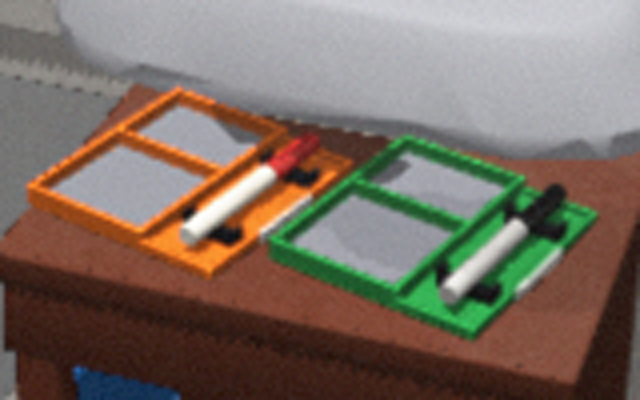

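Request:
play_rows(deltas=[[[-0.029, 0.029, 0], -0.005], [[-0.029, 0.029, 0], 0], [[-0.029, 0.029, 0], 0], [[-0.029, 0.029, 0], 0], [[-0.029, 0.029, 0], 0], [[-0.029, 0.029, 0], 0], [[-0.029, 0.029, 0], 0], [[-0.029, 0.029, 0], 0], [[-0.029, 0.029, 0], 0], [[-0.029, 0.029, 0], 0], [[-0.029, 0.029, 0], 0], [[-0.029, 0.029, 0], 0]], jaw=0)

```text
clock: 21.0
position: [0.6719, -0.1448, 0.1149]
tcp_rot: [[0.5, 0.866, -0.002], [0.866, -0.5, 0.001], [-0.001, -0.003, -1.0]]
ft_force: [0.5, -0.1, 0.9]
grip_width: 0.0852
```

Request:
play_rows(deltas=[[[-0.01, 0.015, 0], 0], [[0, 0, 0], 0], [[0, 0, 0], 0]])

```text
clock: 21.3
position: [0.6797, -0.1593, 0.1149]
tcp_rot: [[0.5, 0.866, -0.002], [0.866, -0.5, 0.001], [-0.0, -0.003, -1.0]]
ft_force: [-0.6, 1.0, -0.7]
grip_width: 0.0854
```

```bash
python3 go.py .6822 -.1595 -.026 -30
```

```text
t 21.3 pos [ 0.6797 -0.1593  0.1149] az -30.0 grip 0.0854 F [-0.6  1.  -0.7]
yaw needed -0.0 then shift tool 0.0011 0.0023 0.1409
```

Request:
play_rows(deltas=[[[0.001, 0.002, 0.03], 0], [[0, 0, 0.03], 0], [[0, 0, 0.03], 0], [[0, 0, 0.025], 0], [[0, 0, 0.015], 0], [[0, 0, 0.008], 0], [[0, 0, 0.003], 0], [[0, 0, 0], 0]])

```text
clock: 22.1
position: [0.6831, -0.1597, -0.0241]
tcp_rot: [[0.499, 0.866, 0.001], [0.866, -0.499, -0.0], [0.0, 0.001, -1.0]]
ft_force: [0.0, -1.2, 1.3]
grip_width: 0.0856
```

```bash
python3 go.py .6822 -.1595 -.026 -30
python3 - <<'E'
from h import *
p,d=imaging.capture("side");cv2.imwrite("pics/side11.png",cv2.resize(p[150:220,190:280,::-1],None,fx=7,fy=7,interpolation=cv2.INTER_CUBIC))
E
```

```text
t 22.1 pos [ 0.6831 -0.1597 -0.0241] az -29.95 grip 0.0856 F [ 0.  -1.2  1.3]
yaw needed 0.0009 then shift tool -0.0003 -0.0009 0.0019
```

View pics/side11.png

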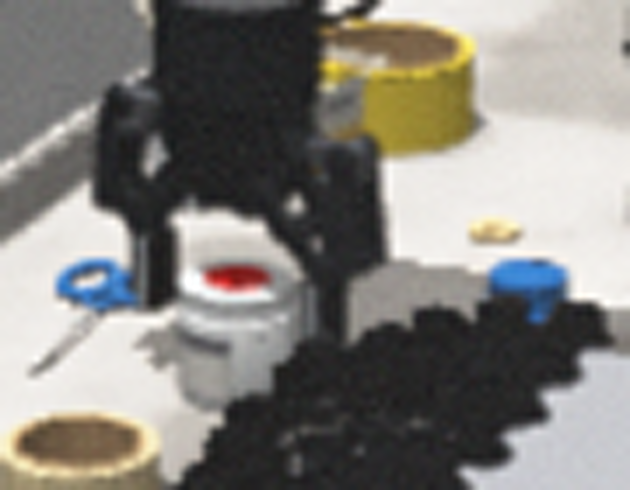

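Request:
play_rows(deltas=[[[0, -0.001, 0.003], 0], [[0, 0, 0], 0], [[0, 0, 0], 0], [[0, 0, 0], 0], [[0, 0, 0], 0], [[0, 0, 0], 0]], jaw=1.0)

```text
clock: 22.75
position: [0.6822, -0.1594, -0.0269]
tcp_rot: [[0.5, 0.866, 0.001], [0.866, -0.5, -0.0], [0.0, 0.001, -1.0]]
ft_force: [-2.2, 0.9, 4.6]
grip_width: 0.0524
```

Request:
play_rows(deltas=[[[0, 0, -0.01], 0], [[0, 0, -0.02], 0], [[0, 0, -0.04], 0], [[0, 0, -0.04], 0], [[0, 0, -0.04], 0], [[0, 0, 0], 0]])

```text
clock: 23.35
position: [0.6848, -0.1613, 0.1292]
tcp_rot: [[0.5, 0.866, 0.009], [0.866, -0.5, -0.003], [0.002, 0.009, -1.0]]
ft_force: [0.1, -1.3, -0.8]
grip_width: 0.0528
```

```bash
python3 go.py .6175 .327 .12 -30
python3 - <<'E'
from h import *
p,d=imaging.capture("side");cv2.imwrite("pics/side12.png",cv2.resize(p[110:220,170:290,::-1],None,fx=5,fy=5,interpolation=cv2.INTER_CUBIC))
E
```

```text
t 23.35 pos [ 0.6848 -0.1613  0.1292] az -29.99 grip 0.0528 F [ 0.1 -1.3 -0.8]
yaw needed 0.0002 then shift tool 0.3892 -0.3024 0.0092
```

View pics/side12.png

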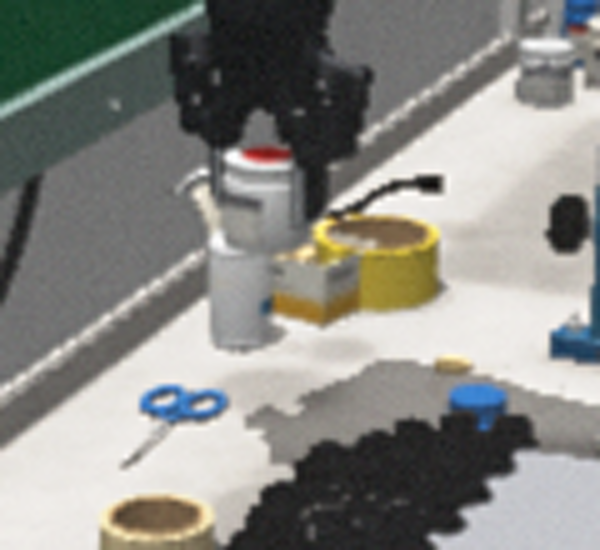

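Request:
play_rows(deltas=[[[0.018, -0.014, 0], 0], [[0.03, -0.024, 0], 0], [[0.03, -0.024, 0], 0], [[0.03, -0.024, 0], 0], [[0.03, -0.024, 0], 0], [[0.03, -0.024, 0], 0], [[0.03, -0.024, 0], 0], [[0.03, -0.024, 0], 0], [[0.03, -0.024, 0], 0], [[0.03, -0.024, 0], 0], [[0.03, -0.024, 0], 0], [[0.03, -0.024, 0], 0]])

```text
clock: 24.6
position: [0.6135, 0.2824, 0.1211]
tcp_rot: [[0.499, 0.866, -0.002], [0.866, -0.499, -0.001], [-0.002, -0.001, -1.0]]
ft_force: [0.5, 0.3, -1.4]
grip_width: 0.053
```

Request:
play_rows(deltas=[[[0.025, -0.015, 0], 0], [[0.015, -0.008, 0], 0], [[0, 0, 0], 0]])

```text
clock: 24.9
position: [0.6138, 0.3299, 0.1209]
tcp_rot: [[0.496, 0.868, -0.002], [0.868, -0.496, 0.0], [-0.001, -0.002, -1.0]]
ft_force: [0.0, 0.1, -1.0]
grip_width: 0.0529
```

```bash
python3 go.py .6175 .327 -.021 -30
```

```text
t 24.9 pos [0.6138 0.3299 0.1209] az -29.75 grip 0.0529 F [ 0.   0.1 -1. ]
yaw needed 0.0044 then shift tool -0.0007 0.0047 0.1419
```

Request:
play_rows(deltas=[[[-0.001, 0.003, 0.03], 0.004], [[0, 0, 0.03], 0], [[0, 0, 0.03], 0], [[0, 0, 0.02], 0], [[0, 0, 0.015], 0], [[0, 0, 0.008], 0], [[0, 0, 0.004], 0], [[0, 0, 0], 0]])

```text
clock: 25.7
position: [0.6174, 0.3243, -0.0144]
tcp_rot: [[0.503, 0.864, 0.0], [0.864, -0.503, -0.0], [0.0, 0.0, -1.0]]
ft_force: [0.1, -0.6, -2.5]
grip_width: 0.053
```

```bash
python3 go.py .6175 .327 -.021 -30
python3 - <<'E'
from h import *
for n,b in (("side",(220,340,180,340)),("top",(150,250,100,230))):
    p,d=imaging.capture(n);q=p[b[0]:b[1],b[2]:b[3],::-1];cv2.imwrite(f"pics/{n}13.png",cv2.resize(q,None,fx=5,fy=5,interpolation=cv2.INTER_CUBIC))
E
```

```text
t 25.7 pos [ 0.6174  0.3243 -0.0144] az -30.22 grip 0.053 F [ 0.1 -0.6 -2.5]
yaw needed -0.0038 then shift tool 0.0024 -0.0012 0.0066
```

View pics/side13.png

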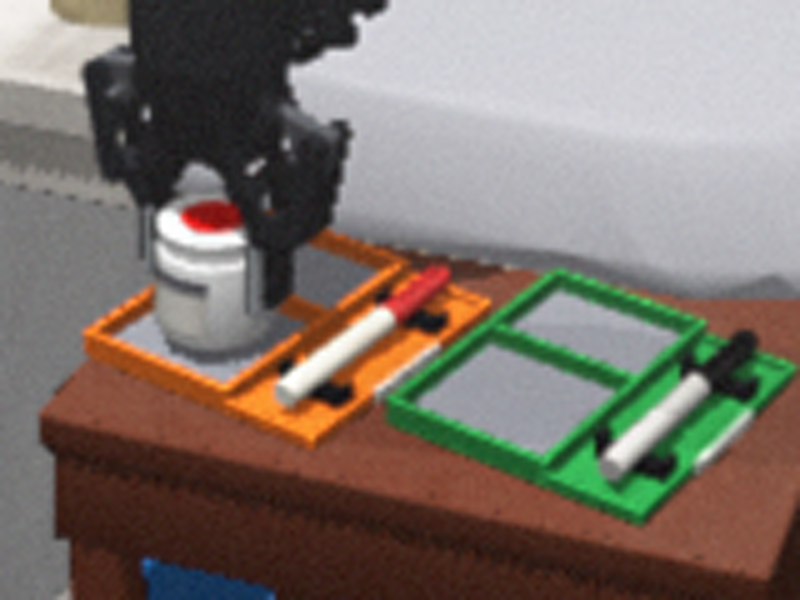

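Request:
play_rows(deltas=[[[0.001, -0.001, 0.004], 0], [[0.001, 0, 0.003], 0], [[0, 0, 0.001], 0], [[0, 0, 0], 0]])

```text
clock: 26.2
position: [0.6171, 0.3272, -0.0227]
tcp_rot: [[0.503, 0.864, -0.0], [0.864, -0.503, 0.0], [0.0, -0.0, -1.0]]
ft_force: [-0.6, -0.4, -1.1]
grip_width: 0.0531
```

Request:
play_rows(deltas=[[[0, 0, 0], 0], [[0, 0, 0], 0], [[0, 0, 0], 0], [[0, 0, -0.01], 0], [[0, 0, -0.03], 0], [[0, 0, -0.04], 0], [[0, 0, -0.04], 0], [[0, 0, -0.03], 0], [[0, 0, 0], 0]], jaw=0.15)

```text
clock: 27.1
position: [0.62, 0.3273, 0.1334]
tcp_rot: [[0.503, 0.864, 0.007], [0.864, -0.503, 0.003], [0.007, 0.005, -1.0]]
ft_force: [0.1, -0.3, 0.1]
grip_width: 0.0728
```

```bash
python3 go.py .4463 -.1502 .12 -30
python3 - <<'E'
from h import *
C=np.array([.5815,.3125]);ux=np.array([.866,-.5]);uy=np.array([.5,.866])
for n,b in (("side",(200,350,160,360)),("top",(140,300,90,290))):
    p,d=imaging.capture(n);q=p[b[0]:b[1],b[2]:b[3],::-1];cv2.imwrite(f"pics/{n}14.png",cv2.resize(q,None,fx=4,fy=4,interpolation=cv2.INTER_CUBIC))
    W=cloud(n,d);hs=cv2.cvtColor(p,cv2.COLOR_RGB2HSV)
    k=((hs[...,0]<8)|(hs[...,0]>172))&(hs[...,1]>140)&(W[...,2]>.04)&(W[...,2]<.09)&(W[...,1]>.2)
    if k.sum()>5:
        y,x=np.nonzero(k);P=ray(n,x.mean(),y.mean(),.059);print(n,k.sum(),np.median(W[k],0).round(4),P.round(4),"tray",(P[:2]-C)@ux,(P[:2]-C)@uy)
E
```

```text
t 27.1 pos [0.62   0.3273 0.1334] az -30.22 grip 0.0728 F [ 0.1 -0.3  0.1]
yaw needed -0.0038 then shift tool -0.5004 0.0883 0.0134
side 56 [0.6167 0.3273 0.0607] [0.6169 0.324  0.059 ] tray 0.024896723926366906 0.027661660593210652
top 71 [0.6149 0.3276 0.0596] [0.6159 0.3277 0.059 ] tray 0.022180139688248158 0.030347827724189015
```

View pics/side14.png

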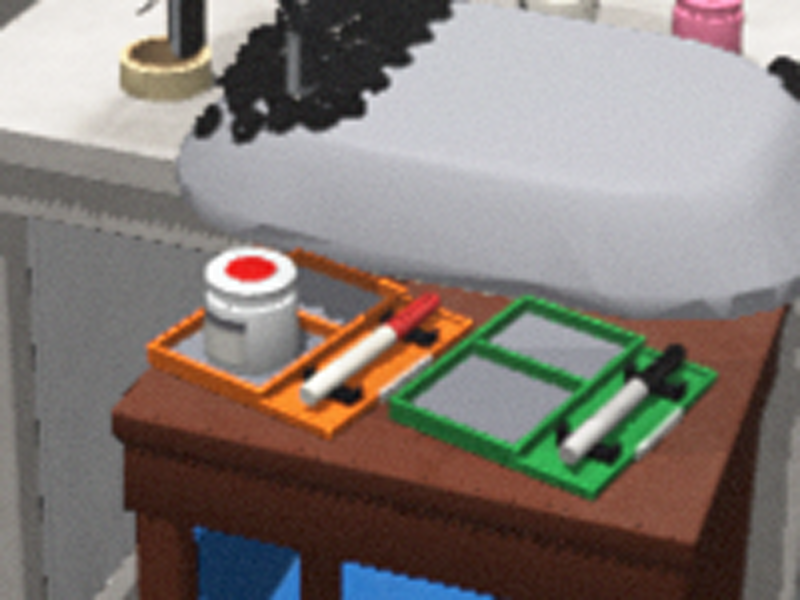

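View pics/top14.png

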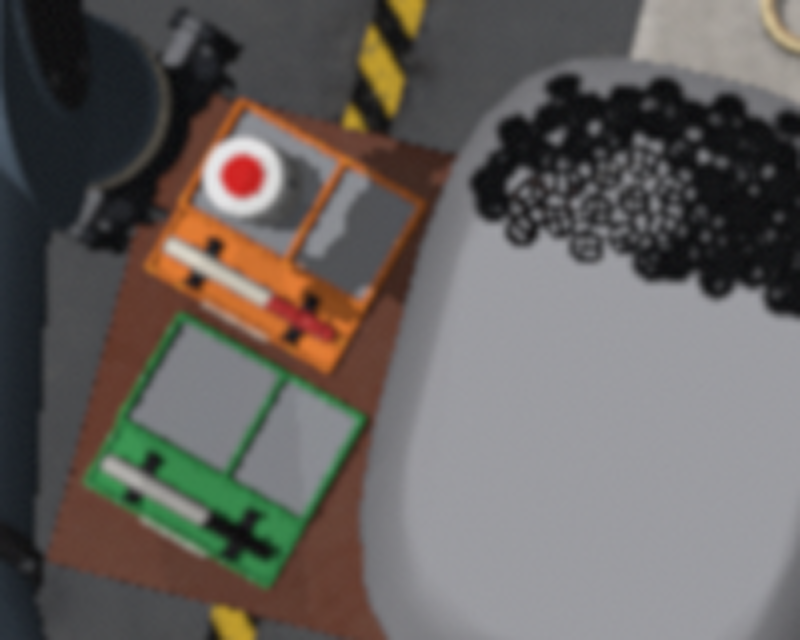

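Request:
play_rows(deltas=[[[-0.02, 0.004, 0], -0.004], [[-0.037, 0.006, 0], 0], [[-0.037, 0.006, 0], 0], [[-0.037, 0.006, 0], 0], [[-0.037, 0.006, 0], 0], [[-0.037, 0.006, 0], 0], [[-0.037, 0.006, 0], 0], [[-0.037, 0.006, 0], 0], [[-0.037, 0.006, 0], 0], [[-0.037, 0.006, 0], 0], [[-0.037, 0.006, 0], 0], [[-0.037, 0.006, 0], 0]], jaw=0)

```text
clock: 28.4
position: [0.4629, -0.0788, 0.1266]
tcp_rot: [[0.499, 0.867, -0.002], [0.867, -0.499, -0.0], [-0.001, -0.002, -1.0]]
ft_force: [-0.4, 0.9, -0.2]
grip_width: 0.0857
```

Request:
play_rows(deltas=[[[-0.037, 0.009, 0], 0], [[-0.033, 0.008, 0], 0], [[0, 0, 0], 0]])

```text
clock: 28.7
position: [0.4418, -0.1513, 0.1272]
tcp_rot: [[0.505, 0.863, -0.001], [0.863, -0.505, -0.002], [-0.002, -0.0, -1.0]]
ft_force: [-0.3, 0.2, 0.2]
grip_width: 0.0854
```

```bash
python3 go.py .4463 -.1502 -.022 -30
```

```text
t 28.7 pos [ 0.4418 -0.1513  0.1272] az -30.35 grip 0.0854 F [-0.3  0.2  0.2]
yaw needed -0.0061 then shift tool 0.0032 0.0033 0.1492
```

Request:
play_rows(deltas=[[[0.003, 0.003, 0.03], 0], [[0, 0, 0.03], 0], [[0, 0, 0.03], 0], [[0, 0, 0.025], 0], [[0, 0, 0.02], 0], [[0, 0, 0.01], 0], [[0, 0, 0.004], 0], [[0, 0, 0], 0]])

```text
clock: 29.5
position: [0.4481, -0.1457, -0.0218]
tcp_rot: [[0.499, 0.866, -0.001], [0.866, -0.499, 0.0], [-0.0, -0.001, -1.0]]
ft_force: [0.7, 0.3, 0.9]
grip_width: 0.0851
```

```bash
python3 go.py .4463 -.1502 -.022 -30
python3 - <<'E'
from h import *
p,d=imaging.capture("side");cv2.imwrite("pics/side15.png",cv2.resize(p[140:230,250:370,::-1],None,fx=5,fy=5,interpolation=cv2.INTER_CUBIC))
E
```

```text
t 29.5 pos [ 0.4481 -0.1457 -0.0218] az -29.96 grip 0.0851 F [0.7 0.3 0.9]
yaw needed 0.0007 then shift tool -0.0048 0.0007 0.0002
```

View pics/side15.png

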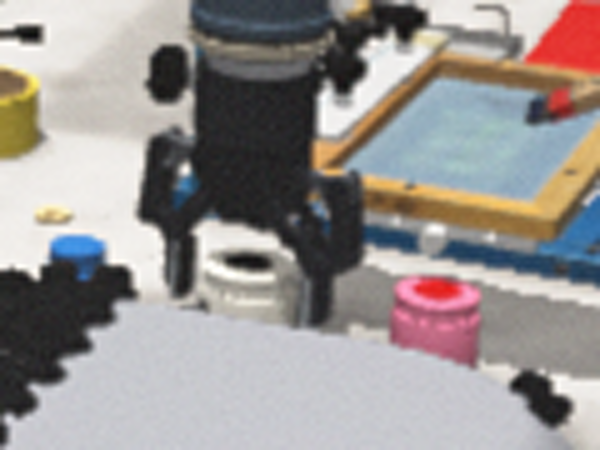

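Request:
play_rows(deltas=[[[-0.004, 0, 0], 0], [[0, 0, 0], 0]])

```text
clock: 29.75
position: [0.4465, -0.15, -0.0209]
tcp_rot: [[0.5, 0.866, 0.001], [0.866, -0.5, -0.001], [0.0, 0.001, -1.0]]
ft_force: [-0.2, 0.9, -0.5]
grip_width: 0.0856
```

Request:
play_rows(deltas=[[[0, 0, 0], 0], [[0, 0, 0], 0], [[0, 0, 0], 0], [[0, 0, 0], 0], [[0, 0, 0], 0]], jaw=1.0)

```text
clock: 30.25
position: [0.4466, -0.1494, -0.0211]
tcp_rot: [[0.5, 0.866, 0.001], [0.866, -0.5, 0.0], [0.0, 0.001, -1.0]]
ft_force: [-1.1, 0.7, 9.1]
grip_width: 0.0589
```

Request:
play_rows(deltas=[[[0, 0, -0.01], 0], [[0, 0, -0.02], 0], [[0, 0, -0.04], 0], [[0, 0, -0.04], 0], [[0, 0, -0.04], 0], [[0, 0, 0], 0]])

```text
clock: 30.85
position: [0.4484, -0.1505, 0.133]
tcp_rot: [[0.5, 0.866, 0.007], [0.866, -0.5, -0.001], [0.002, 0.007, -1.0]]
ft_force: [0.4, -0.6, -1.8]
grip_width: 0.0588
```

```bash
python3 go.py .474 .3672 .12 -30
```

```text
t 30.85 pos [ 0.4484 -0.1505  0.133 ] az -29.99 grip 0.0588 F [ 0.4 -0.6 -1.8]
yaw needed 0.0001 then shift tool 0.4612 -0.2367 0.013
```

Request:
play_rows(deltas=[[[0.018, -0.009, 0], 0], [[0.036, -0.018, 0], 0], [[0.036, -0.018, 0], 0], [[0.036, -0.018, 0], 0], [[0.036, -0.018, 0], 0], [[0.036, -0.018, 0], 0], [[0.036, -0.018, 0], 0], [[0.036, -0.018, 0], 0], [[0.036, -0.018, 0], 0], [[0.036, -0.018, 0], 0], [[0.036, -0.018, 0], 0], [[0.036, -0.018, 0], 0]])

```text
clock: 32.05
position: [0.4729, 0.3142, 0.1282]
tcp_rot: [[0.499, 0.866, -0.001], [0.866, -0.499, -0.001], [-0.001, -0.0, -1.0]]
ft_force: [-0.2, 0.1, -1.3]
grip_width: 0.0591
```

Request:
play_rows(deltas=[[[0.032, -0.018, 0], 0], [[0.015, -0.01, 0], 0], [[0, 0, 0], 0]])

```text
clock: 32.35
position: [0.4715, 0.3703, 0.1275]
tcp_rot: [[0.496, 0.868, -0.001], [0.869, -0.496, -0.0], [-0.001, -0.001, -1.0]]
ft_force: [0.2, -0.3, -0.5]
grip_width: 0.0591
```

```bash
python3 go.py .474 .3672 -.016 -30
```

```text
t 32.35 pos [0.4715 0.3703 0.1275] az -29.72 grip 0.0591 F [ 0.2 -0.3 -0.5]
yaw needed 0.005 then shift tool -0.0014 0.0037 0.1435
```

Request:
play_rows(deltas=[[[0, 0.002, 0.03], 0.004], [[0, 0, 0.03], 0], [[0, 0, 0.03], 0], [[0, 0, 0.025], 0], [[0, 0, 0.015], 0], [[0, 0, 0.008], 0], [[0, 0, 0], 0]])

```text
clock: 33.05
position: [0.4747, 0.3655, -0.0099]
tcp_rot: [[0.504, 0.864, -0.001], [0.864, -0.504, -0.001], [-0.001, -0.0, -1.0]]
ft_force: [0.6, -0.0, -0.8]
grip_width: 0.0591
```

```bash
python3 go.py .474 .3672 -.016 -30
python3 - <<'E'
from h import *
p,d=imaging.capture("side");cv2.imwrite("pics/side16.png",cv2.resize(p[210:340,180:340,::-1],None,fx=4.5,fy=4.5,interpolation=cv2.INTER_CUBIC))
E
```

```text
t 33.05 pos [ 0.4747  0.3655 -0.0099] az -30.24 grip 0.0591 F [ 0.6 -0.  -0.8]
yaw needed -0.0042 then shift tool 0.0011 -0.0014 0.0061
```

View pics/side16.png

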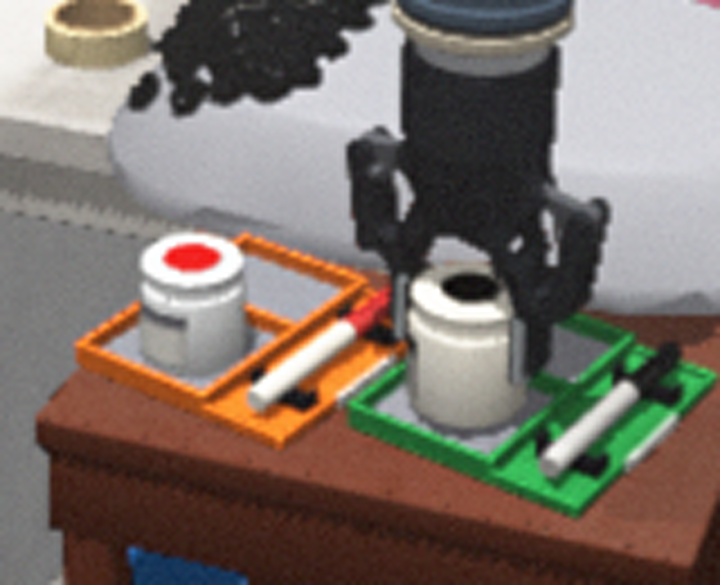

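Request:
play_rows(deltas=[[[0.001, -0.001, 0.003], 0], [[0, 0, 0.003], 0], [[0, 0, 0.001], 0], [[0, 0, 0], 0]])

```text
clock: 33.5
position: [0.4743, 0.3679, -0.0165]
tcp_rot: [[0.503, 0.864, 0.0], [0.864, -0.503, 0.0], [0.0, -0.0, -1.0]]
ft_force: [0.5, 0.7, -1.3]
grip_width: 0.0587
```

Request:
play_rows(deltas=[[[0, 0, 0], 0], [[0, 0, 0], 0], [[0, 0, 0], 0], [[0, 0, -0.01], 0], [[0, 0, -0.03], 0], [[0, 0, -0.04], 0], [[0, 0, -0.04], 0], [[0, 0, -0.03], 0], [[0, 0, 0], 0]], jaw=0.15)

```text
clock: 34.4
position: [0.4768, 0.3686, 0.1384]
tcp_rot: [[0.503, 0.864, 0.006], [0.864, -0.503, 0.005], [0.007, 0.003, -1.0]]
ft_force: [-0.2, 1.1, -0.3]
grip_width: 0.0726
```

```bash
python3 go.py .5501 -.1555 .12 -30
python3 - <<'E'
from h import *
C=np.array([.438,.353]);ux=np.array([.866,-.5]);uy=np.array([.5,.866])
for n,b in (("side",(210,340,180,340)),("top",(140,300,90,290))):
    p,d=imaging.capture(n);q=p[b[0]:b[1],b[2]:b[3],::-1];cv2.imwrite(f"pics/{n}17.png",cv2.resize(q,None,fx=4,fy=4,interpolation=cv2.INTER_CUBIC))
    W=cloud(n,d);V=p.max(2)
    r=W[...,:2]-C
    k=(V<70)&(abs(W[...,2]-.066)<.006)&(np.hypot(r@ux-.024,r@uy-.03)<.022)
    y,x=np.nonzero(k);P=ray(n,x.mean(),y.mean(),.066);print(n,k.sum(),P.round(4),"tray",(P[:2]-C)@ux,(P[:2]-C)@uy)
E
```

```text
t 34.4 pos [0.4768 0.3686 0.1384] az -30.22 grip 0.0726 F [-0.2  1.1 -0.3]
yaw needed -0.0039 then shift tool -0.4172 0.3255 0.0184
side 47 [0.4733 0.3643 0.066 ] tray 0.02492204888556933 0.027392055381383194
top 67 [0.4729 0.367  0.066 ] tray 0.023194992036701664 0.029606729021218626
```

View pics/side17.png

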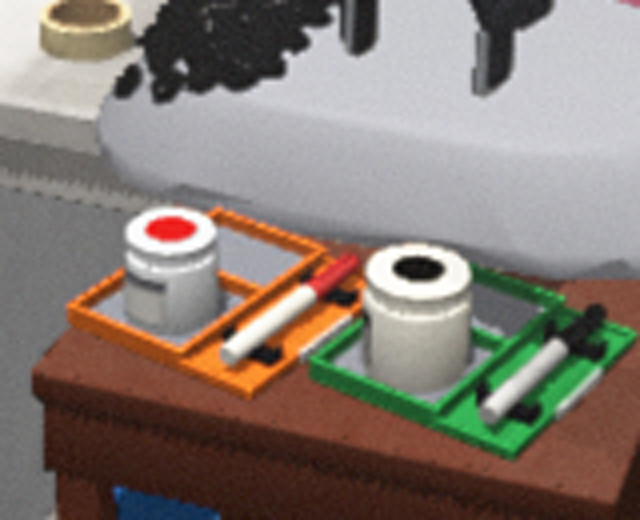

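Request:
play_rows(deltas=[[[-0.02, 0.015, 0], -0.004], [[-0.033, 0.026, 0], 0], [[-0.033, 0.026, 0], 0], [[-0.033, 0.026, 0], 0], [[-0.033, 0.026, 0], 0], [[-0.033, 0.026, 0], 0], [[-0.033, 0.026, 0], 0], [[-0.033, 0.026, 0], 0], [[-0.033, 0.026, 0], 0], [[-0.033, 0.026, 0], 0], [[-0.033, 0.026, 0], 0], [[-0.033, 0.026, 0], 0]])

```text
clock: 35.7
position: [0.5429, -0.1158, 0.1323]
tcp_rot: [[0.499, 0.866, -0.002], [0.866, -0.499, 0.0], [-0.001, -0.002, -1.0]]
ft_force: [1.2, 1.2, -0.5]
grip_width: 0.0725
```

Request:
play_rows(deltas=[[[-0.03, 0.022, 0], 0], [[0, 0, 0], 0], [[0, 0, 0], 0]])

```text
clock: 36.0
position: [0.5468, -0.152, 0.1324]
tcp_rot: [[0.502, 0.865, -0.002], [0.865, -0.502, 0.0], [-0.001, -0.002, -1.0]]
ft_force: [0.0, 0.8, -0.2]
grip_width: 0.0727
```

```bash
python3 go.py .5501 -.1555 -.013 -30
```

```text
t 36.0 pos [ 0.5468 -0.152   0.1324] az -30.1 grip 0.0727 F [ 0.   0.8 -0.2]
yaw needed -0.0018 then shift tool -0.0014 0.0046 0.1454
```

Request:
play_rows(deltas=[[[-0.001, 0.004, 0.03], 0], [[0, 0, 0.03], 0], [[0, 0, 0.03], 0], [[0, 0, 0.025], 0], [[0, 0, 0.018], 0], [[0, 0, 0.01], 0], [[0, 0, 0.003], 0], [[0, 0, 0], 0]])

```text
clock: 36.8
position: [0.5508, -0.1536, -0.0126]
tcp_rot: [[0.499, 0.867, -0.0], [0.867, -0.499, 0.0], [0.0, -0.0, -1.0]]
ft_force: [-0.4, -0.2, 0.3]
grip_width: 0.0727
```

```bash
python3 go.py .5501 -.1555 -.013 -30
python3 - <<'E'
from h import *
p,d=imaging.capture("side");cv2.imwrite("pics/side18.png",cv2.resize(p[140:230,220,:1].shape and p[140:230,210:330,::-1],None,fx=5,fy=5,interpolation=cv2.INTER_CUBIC))
E
```

```text
t 36.8 pos [ 0.5508 -0.1536 -0.0126] az -29.92 grip 0.0727 F [-0.4 -0.2  0.3]
yaw needed 0.0014 then shift tool -0.002 0.0004 0.0004
```

View pics/side18.png

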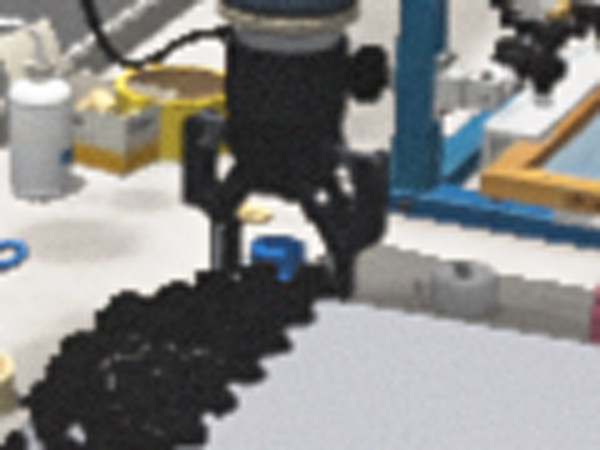

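Pot (278,258 in the crop) is centred between the fingers. Gripping gently.

Request:
play_rows(deltas=[[[-0.001, 0, 0], 0], [[0, 0, 0], 0], [[0, 0, 0], 0], [[0, 0, 0], 0], [[0, 0, 0], 0], [[0, 0, 0], 0]], jaw=1.0, force=30)

```text
clock: 37.45
position: [0.5507, -0.1553, -0.0117]
tcp_rot: [[0.5, 0.866, 0.001], [0.866, -0.5, -0.0], [0.001, 0.001, -1.0]]
ft_force: [-1.0, 0.9, 6.3]
grip_width: 0.0369
```

Request:
play_rows(deltas=[[[0, 0, -0.01], 0], [[0, 0, -0.02], 0], [[0, 0, -0.04], 0], [[0, 0, -0.04], 0], [[0, 0, -0.04], 0], [[0, 0, 0], 0]])

```text
clock: 38.05
position: [0.5528, -0.1568, 0.1432]
tcp_rot: [[0.5, 0.866, 0.008], [0.866, -0.5, -0.002], [0.003, 0.008, -1.0]]
ft_force: [-0.3, -1.0, -0.0]
grip_width: 0.0372
```

```bash
python3 go.py .4388 .3066 .13 -30
python3 - <<'E'
from h import *
p,d=imaging.capture("side");cv2.imwrite("pics/side19.png",cv2.resize(p[100:220,200:330,::-1],None,fx=4,fy=4,interpolation=cv2.INTER_CUBIC))
E
```

```text
t 38.05 pos [ 0.5528 -0.1568  0.1432] az -30.01 grip 0.0372 F [-0.3 -1.  -0. ]
yaw needed -0.0001 then shift tool 0.3443 -0.3304 0.0132
```

View pics/side19.png

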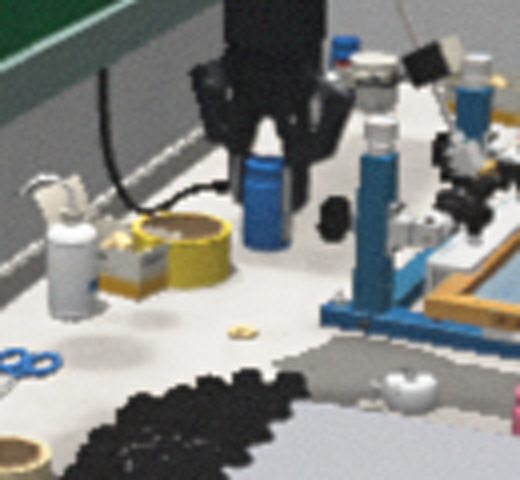

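Request:
play_rows(deltas=[[[0.014, -0.013, 0], 0], [[0.027, -0.026, 0], 0], [[0.027, -0.026, 0], 0], [[0.027, -0.026, 0], 0], [[0.027, -0.026, 0], 0], [[0.027, -0.026, 0], 0], [[0.027, -0.026, 0], 0], [[0.027, -0.026, 0], 0], [[0.027, -0.026, 0], 0], [[0.027, -0.026, 0], 0], [[0.027, -0.026, 0], 0], [[0.027, -0.026, 0], 0]])

```text
clock: 39.3
position: [0.4453, 0.2649, 0.1368]
tcp_rot: [[0.499, 0.866, -0.001], [0.866, -0.499, -0.001], [-0.001, -0.001, -1.0]]
ft_force: [-0.2, 0.2, 0.2]
grip_width: 0.0375
```

Request:
play_rows(deltas=[[[0.024, -0.022, 0], 0], [[0.009, -0.009, 0], 0], [[0, 0, 0], 0]])

```text
clock: 39.6
position: [0.435, 0.3092, 0.1365]
tcp_rot: [[0.497, 0.868, -0.001], [0.868, -0.497, -0.001], [-0.001, -0.001, -1.0]]
ft_force: [-0.1, -0.3, -1.0]
grip_width: 0.0372
```

```bash
python3 go.py .4388 .3066 -.006 -30
```

```text
t 39.6 pos [0.435  0.3092 0.1365] az -29.77 grip 0.0372 F [-0.1 -0.3 -1. ]
yaw needed 0.004 then shift tool -0.0003 0.0046 0.1425
```

Request:
play_rows(deltas=[[[0, 0.003, 0.03], 0.004], [[0, 0, 0.03], 0], [[0, 0, 0.03], 0], [[0, 0, 0.025], 0], [[0, 0, 0.015], 0], [[0, 0, 0.006], 0], [[0, 0, 0], 0]])

```text
clock: 40.3
position: [0.439, 0.3044, 0.0011]
tcp_rot: [[0.505, 0.863, -0.001], [0.863, -0.505, -0.001], [-0.002, 0.0, -1.0]]
ft_force: [1.1, 0.2, 0.2]
grip_width: 0.0372
```

```bash
python3 go.py .4388 .3066 -.007 -30
python3 - <<'E'
from h import *
p,d=imaging.capture("side");cv2.imwrite("pics/side20.png",cv2.resize(p[210:340,200:350,::-1],None,fx=4.5,fy=4.5,interpolation=cv2.INTER_CUBIC))
E
```

```text
t 40.3 pos [0.439  0.3044 0.0011] az -30.31 grip 0.0372 F [1.1 0.2 0.2]
yaw needed -0.0054 then shift tool 0.0018 -0.0012 0.0081
```

View pics/side20.png

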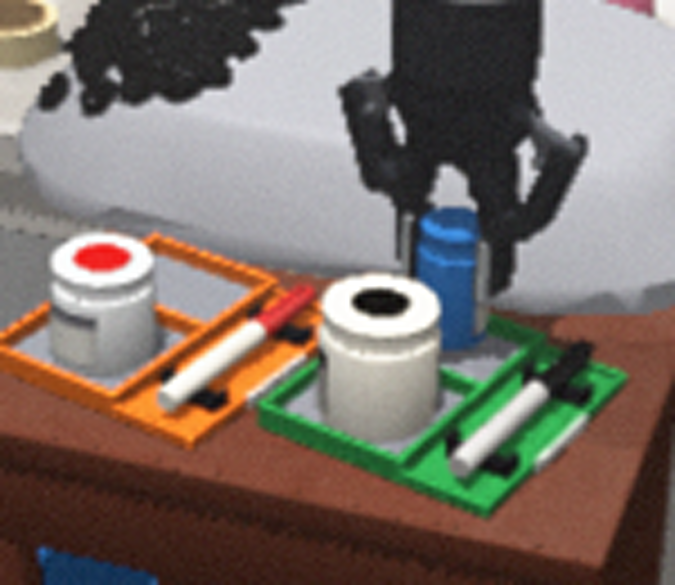

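Request:
play_rows(deltas=[[[0.001, -0.001, 0.004], 0], [[0, 0, 0.003], 0], [[0, 0, 0.001], 0], [[0, 0, 0], 0]])

```text
clock: 40.75
position: [0.4384, 0.3077, -0.0065]
tcp_rot: [[0.503, 0.864, 0.0], [0.864, -0.503, 0.0], [0.0, 0.0, -1.0]]
ft_force: [-0.2, 0.5, -0.1]
grip_width: 0.0369
```

Request:
play_rows(deltas=[[[0, 0, 0], 0], [[0, 0, 0], 0], [[0, 0, 0], 0], [[0, 0, 0], 0], [[0, 0, -0.01], 0], [[0, 0, -0.02], 0], [[0, 0, -0.03], 0], [[0, 0, -0.04], 0], [[0, 0, -0.04], 0], [[0, 0, 0], 0]], jaw=0.42)

```text
clock: 41.75
position: [0.4412, 0.3084, 0.1387]
tcp_rot: [[0.504, 0.864, 0.006], [0.864, -0.504, 0.005], [0.007, 0.003, -1.0]]
ft_force: [1.0, 0.7, 0.1]
grip_width: 0.0496
```

Request:
play_rows(deltas=[[[-0.03, 0, -0.02], 0], [[-0.03, 0, -0.02], 0], [[-0.03, 0, 0], 0], [[-0.03, 0.02, 0], 0], [[-0.03, 0.02, 0], 0], [[0, 0, 0], 0]])

```text
clock: 42.35
position: [0.3972, 0.1534, 0.1741]
tcp_rot: [[0.508, 0.861, -0.0], [0.861, -0.508, 0.0], [0.0, -0.0, -1.0]]
ft_force: [-0.1, 0.3, 0.6]
grip_width: 0.0495
```

```bash
python3 chk.py green side top; python3 chk.py orange top
python3 - <<'E'
from h import *
ux=np.array([.866,-.5]);uy=np.array([.5,.866])
s=monitor.state();print(s["clock"],s["position"],s["ft_force"].round(1))
for n,b in (("side",(160,340,160,360)),("top",(110,300,90,390))):
    p,d=imaging.capture(n);q=p[b[0]:b[1],b[2]:b[3],::-1];cv2.imwrite(f"pics/{n}21.png",cv2.resize(q,None,fx=2.6 if n=="top" else 3.3,fy=2.6 if n=="top" else 3.3,interpolation=cv2.INTER_CUBIC))
    W=cloud(n,d);V=p.max(2);hs=cv2.cvtColor(p,cv2.COLOR_RGB2HSV);Z=W[...,2]
    red=((hs[...,0]<8)|(hs[...,0]>172))&(hs[...,1]>140);blue=(hs[...,0]>100)&(hs[...,0]<120)&(hs[...,1]>120)
    for nm,m,z,C,t in (("band",V<70,.066,(.438,.353),(.024,.03)),("grey",red,.059,(.5815,.3125),(.024,.03)),("pot",blue,.070,(.438,.353),(.024,-.04))):
        r=W[...,:2]-np.array(C)
        k=m&(abs(Z-z)<.006)&(np.hypot(r@ux-t[0],r@uy-t[1])<.03)
        y,x=np.nonzero(k)
        if len(x)<4: print(n,nm,"none");continue
        P=ray(n,x.mean(),y.mean(),z);print(n,nm,k.sum(),"z",np.median(Z[k]).round(4),"tray",((P[:2]-C)@ux).round(4),((P[:2]-C)@uy).round(4))
E
```

```text
side white 129
  y -16 16 x [-48.1 -45.7 -41.7] z [22.1 26. ]
  y 0 24 x [-48.6 -45.6 -41.1] z [22.3 24.1]
  y 16 25 x [-48.8 -46.7 -40.5] z [22.2 24.7]
  y 32 28 x [-49.5 -46.2 -40.7] z [21.  24.1]
  y 48 30 x [-48.6 -45.4 -41.2] z [21.8 24.5]
  y 64 4 x [-46.3 -43.  -41.1] z [18.6 23.2]
side dark 137
  y -64 17 x [-48.9 -46.6 -43.1] z [23.1 26.2]
  y -48 46 x [-58.8 -47.4 -29. ] z [16.8 25.2]
  y -32 35 x [-50.  -47.1 -33.4] z [21.2 25.2]
  y 32 36 x [-59.8 -51.7 -25.5] z [12.4 16.2]
side red 0
top white 98
  y 0 19 x [-47.7 -43.4 -38.4] z [23.  25.3]
  y 16 27 x [-46.9 -41.9 -38.8] z [21.5 26.8]
  y 32 27 x [-47.4 -42.9 -38.9] z [22.2 28.4]
  y 48 25 x [-47.4 -42.8 -39. ] z [21.  24.9]
top dark 19
  y 32 19 x [-57.7 -34.6 -27.1] z [11.5 17.8]
top red 0
top white 101
  y -16 16 x [-45.3 -42.  -38.9] z [21.7 27.2]
  y 0 20 x [-45.1 -41.6 -38.7] z [22. 25.]
  y 16 23 x [-45.8 -42.3 -38.9] z [22.  27.3]
  y 32 25 x [-46.3 -41.1 -37.1] z [21.1 25.7]
  y 48 17 x [-45.7 -41.9 -38.8] z [21.8 23.9]
top dark 17
  y -48 9 x [-56.6 -34.9 -30. ] z [11.8 13.4]
  y 32 8 x [-53.6 -31.8 -27.6] z [10.8 15.2]
top red 78
  y -64 25 x [-46.1 -41.7 -38.2] z [22.5 28.3]
  y -48 29 x [-47.5 -42.2 -37.8] z [21.4 26.7]
  y -32 24 x [-46.7 -42.1 -38.2] z [22.3 27. ]
42.5 [0.39753389 0.15820356 0.17361288] [-0.2  0.4  0.4]
side band 47 z 0.0675 tray 0.0244 0.0278
side grey 55 z 0.0607 tray 0.025 0.0279
side pot 126 z 0.0706 tray 0.0197 -0.0353
top band 64 z 0.067 tray 0.0232 0.0296
top grey 70 z 0.0602 tray 0.0223 0.0303
top pot 149 z 0.0702 tray 0.0224 -0.0412
```

View pics/side21.png

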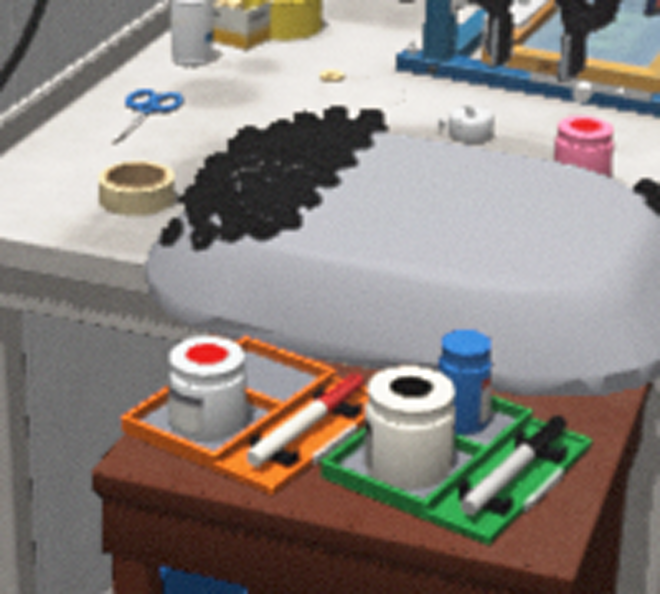

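View pics/top21.png

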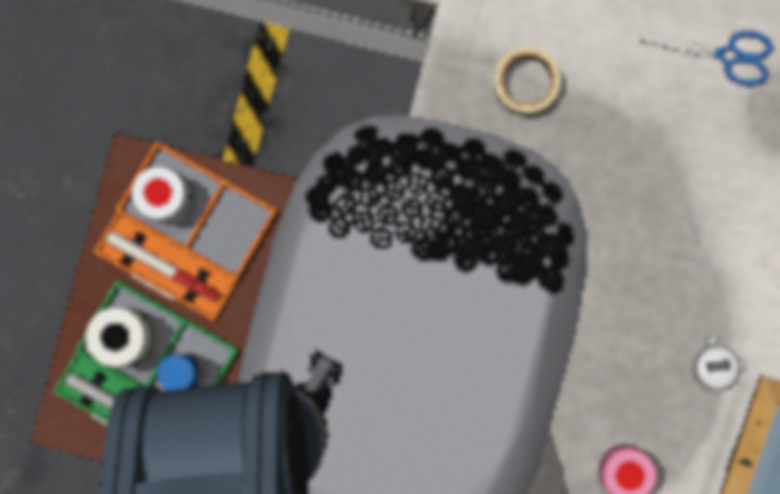

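```bash
python3 -c "
from plant import monitor,finish_job
print(monitor.state()['clock'],finish_job())"
```

```text
the job is handed in; nothing more can be done
42.6 None
```

Both ink kits are made up in the trays, and I handed the job in at 42.6 s of the 122 s allowed. `finish_job` gave no verdict, so what follows is from my own camera checks.

**Jars and pot:** both jars and the pot stand upright on their pocket floors, as seen by both cameras. In the tray frames:

| Item | Tray | Measured x, y (mm) | Target x, y (mm) |
|---|---|---|---|
| Cream jar, black dot | green | 24, 29 | 24, 30 |
| White jar, red dot | orange | 24, 29 | 24, 30 |
| Blue pot | green | 20 to 22, −35 to −41 | 24, −40 |

The pot's spread comes from the side camera also picking up its body; its −35 mm still lies within tolerance.

**Markers:** both lie on both rests of their trays, at x about −42 to −46 mm (target −43) with their tops at about 24 mm.

**Bystanders and release:** in the last pictures the tape, finger cot and tally counter look to be where they started. I did not measure how far they might have shifted. Everything is released and the gripper is clear above.

**What disagreed:** the real fingertips sat about 4 cm above the reported TCP. My first try at the black marker therefore closed on air, without touching anything. I measured the offset from the side depth image and used it for all later heights.

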